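# Load the blow-off rack with rollers

## Task

Lift the rack's hold-down bar, take the two plain rollers out of the tilted blue tray and lay them in the two empty pairs of V saddles beside the roller that is already there, each slid along its saddles, by feel, until its end presses in the sprung nose of the stop behind it by a few millimetres, short of bottoming it. Then press the bar down again so that it lies on all three rollers. Do not drop or ram the rollers, and leave the flanged roller, the seated roller and everything else where they are.

Things in the scene. Friction and masses are not known exactly. Their poses are not given: they have to be found in the camera images.
- rack: Blow-off rack, bolted down: dark steel base 245 x 262 mm, 12 mm thick, with two combs along its y (at x = -48 and +48 mm), each with three 90 degree steel V saddles (14 mm wide, mouth 37 mm, tops 42 mm above the table) at y = -80, 0, +80 mm: three places for rollers lying along x. Origin on the table below the middle place's centre; x towards the spring stops (away from the robot), y left, z up.
- place_left (a point): Middle of the left pair of saddles, on the axis of a roller cradled there: rack x = 0, y = +80 mm, 45 mm above the table. Axes as the rack's. Between the two combs (80 mm) the space down to the base plate (12 mm above the table) is free for fingers.
- place_right (a point): The same point of the right pair of saddles (rack y = -80 mm).
- stop: Bracket of the spring stops (origin at rack x = +100 mm, y = 0, 45 mm above the table): behind each place, on the roller's axis, a sprung rubber nose 18 mm across faces the robot (bracket tops 60 mm above the table). Spring rate 1.3 N per mm, 7 mm of travel, then rigid. Each is screwed to its own depth: the free nose's face is anywhere from rack x = +63 to +89 mm. That setting is not measured: feel for it with the roller.
- bar (a joint): Angle (rad) of the rack's hold-down bar: a steel rod 14 mm thick, 226 mm long, across the rack on two side arms hinged behind the spring stops. 0: down, rod lying on the seated rollers over their middles (rod axis 67 mm above the table); grows as it swings up and away from the robot; 1.57 straight up, stops at 1.75. Stiff: stays where left; about 5 N lifts it, 1 to 3 N lowers it. From 1.3 the places are clear.
- bar_hinge (a point): Point on the bar's hinge axis (which runs along the rack's y): rack x = +120 mm, y = 0, 67 mm above the table. The rod's axis is 120 mm from it.
- bar_sleeve_left (a point): Centre of the left black rubber grip sleeve on the rod (18 mm thick, 30 mm long), at rack y = +40 mm, between the middle and left places. It moves with the bar. Here the rod can be pinched from above, fingers closing along the rack's x; being round, it turns between the fingers.
- bar_sleeve_right (a point): Centre of the like sleeve on the right, at rack y = -40 mm.
- tray: Blue plastic tray on a stand, fixed, tilted 20 degrees to the robot: its far end is high. Two white combs of three V saddles hold three rollers side by side (tray y = -80, 0, +80 mm), axes sloping 20 degrees up along tray x, 33 mm above the tray's floor, low ends at the front wall. Between the combs (80 mm apart) the floor is clear. Origin on the table below the middle roller's centre; x to the high end, y left.
- roller_a_center (a point): Centre of one of the two plain rollers to load: smooth aluminium cylinder, 30 mm thick, 150 mm long, 0.2 to 0.4 kg, x along its axis. Starts in one of the tray's three places, sloping 20 degrees, its centre 76 mm above the table.
- roller_b_center (a point): Centre of the other plain roller, the same in all respects, in another place of the tray.
- flanged_center (a point): Centre of the roller of another order, in the tray's remaining place: same size, but with a collar 46 mm across and 12 mm wide near its middle. It stays in the tray.
- seated_center (a point): Centre of the plain roller that already lies in the rack's middle place, its end at its spring stop. It stays there.
- brush: Loose hand brush, 170 mm long, on the table between rack and tray. Not to be disturbed.
- screwdriver: Loose screwdriver, 180 mm long, at the side of the work area. Not to be disturbed.
- tape: Loose roll of packing tape, 96 mm across, 48 mm high, beyond rack and tray. Not to be disturbed. Origin at its underside.
- spray: Loose white bottle, 64 mm across, 170 mm high, beyond rack and tray. Not to be disturbed. Origin at its underside.
- caliper: Loose caliper, 200 mm long, 11 mm high, at the side of the work area. Not to be disturbed.
There are look-alikes about, which are no part of the job. What is shaped like the part that bears roller_a_center but green or yellow is not meant.

How it is judged:
By the outcome, as a careful person would: the job done as asked, in the order asked, and still so for the second after the job is handed in, with the robot touching nothing.
It also fails if it takes over 72 s, if anything falls off the work surface, if the arm or the gripper's body presses on something with over 40 N, if the wrist force passes 120 N, or if a joint passes its speed limit or range.

## Robot

A 6-joint arm with a two-finger parallel gripper is mounted at the origin on the work surface. World frame = base frame: x ahead of the robot, y to its left, z up, the work surface at z = 0. Lengths are in m, angles in degrees, forces in N, time in s.
With the tool pointing down it reaches from about 0.3 to 0.75 m from the base axis. Payload 8.5 kg.
Tool frame: the origin (TCP) lies at the very end of the fingers, on their centre line; the grasp point (between the pads) lies 19 mm behind it; z points along the fingers, y is the line along which they close (so a half turn about z gives the same grasp; the last joint's range is limited). The gripper opens to 85 mm and grips with 20 to 120 N. Pads are 22 mm wide; open, the fingers measure 114 mm over their backs; the gripper's body (76 mm by 85 mm) begins 54 mm behind the grasp point. The pads swing forward as they close: fully open they stand 13 mm farther back than shut.
Start: joints at [-85.617, 21.807, 74.336, -0, 83.858, -12.336], TCP at [0.158, -0.527, 0.231] pointing down, gripper open.
Joint ranges: [-178.18, 178.18], [-50.72, 133.34], [12.68, 142.11], [-81.47, 261.47], [9.98, 163.14], [-165.26, 165.26]. Speed limits (degrees/s): [136.94, 136.94, 180, 180, 180, 180].

## Interface

Orientations are given as a 3x3 rotation matrix whose columns are the frame's x, y, z axes.
In Python, from rig import observe, cams, ticket gives the robot as it stands.
- The arm moves only by the tool move_arm, never from a script. Its arguments are lists of equal length, an entry for each row: "jaw": the finger opening in cm, from 0 to 8.54; "dp": the shift along the tool's x, y, z in cm, a list of three; "turn": the turn, a rotation vector about the tool's x, y, z in rad, a list of three. In form: {"jaw": [jaw, ...], "dp": [[tx, ty, tz], ...], "turn": [[wx, wy, wz], ...]}. A call has 1 to 12 rows; each row shifts and turns the commanded pose from where the row before left it, along the tool's axes as they then stand; what a row does not reach is not made up. A row lasts 1/12 s, in which the tool goes at most 41.7 mm and 7.16 degrees, less where a joint would pass 70% of its speed; a pose out of reach is approached as far as the arm can. A call is refused whole if a number of a shift passes 4.17 or a number of a turn 0.125, either way. A call with a gripper value outside its range is refused whole. The fingers move at their own pace and stop on an object; "force" is the grip in N (left out, the last holds). Time passes only in rows, so rows that do not move let the fingers close. It gives the time, the measured TCP pose, the force, the opening and the grip force at its end, in the units of the state.
- observe(): the state, without advancing time (a new reading comes with each control period).
- cams.get_image(name): name is "side" or "top"; returns (picture, depth): 480x640x3 uint8, red, green, blue; 480x640 float32, m along the optical axis (not along the pixel's ray), 0 where there is no reading.
- cams.calibration(name): a dict with "vertical_fov" (degrees; the focal length in pixels is half the picture's height over the tangent of half this angle, whatever the lens; pixels are square), "cx", "cy" (the principal point, pixels), "view" (4x4, takes a point from world to camera coordinates). Camera axes: x right, y up, looking along -z (the intrinsics and any distortion apply to the point x, -y, -z); pixel columns grow to the right and rows downward; lengths in m; the calibration is good to about 2 mm. A picture is of the moment at which its call begins. calibration takes no time and is no camera call.
- ticket.close_job(): hands the job in; it is judged then, once.
Trained networks look in the newest picture that a camera, given by its name, has taken for a name from the list of things; names that differ only in an ending like _2 or _b are one class to them, and where a whole thing is asked for, a point or a joint stands for the part that bears it (a point fixed in the world has none). Each returns a list of dicts, best first, with "p" (0 to 1); they miss things now and then, are a little off and sometimes report something else, mostly with a low value. They report only what shows in the picture. A call takes as long as a camera call. They do not tell look-alikes from the thing itself.
- cams.spot_in(camera, query): "box" ([centre column, centre row, width, height] as shares, 0 to 1, of the picture: columns of its width, rows of its height, round what is visible of it).
- cams.outline_of(camera, query): "mask" (480x640 bool, what is visible of it) and "box" ([centre column, centre row, width, height] as shares, 0 to 1, of the picture: columns of its width, rows of its height, round what is visible of it).
- cams.mark_of(camera, query): "location" ([column, row] as shares, 0 to 1, of the picture: columns of its width, rows of its height: a listed point, or the origin of a listed thing).
The state is a dict: "time_s": time; "q": joint angles; "qvel": joint speeds; "joint_efforts": joint torques, N m; "position": TCP position; "tool_rot": TCP orientation; "ft_force": force on the tool from outside, world axes, zero at the start; "wrist_torque": the same for the moment, N m; "grip_width": finger opening in m; "gripper_force": force on a finger pad.
Only numpy, scipy, OpenCV 4.12 (cv2) and the standard library are available. Lean on these libraries where they do the work, as an engineer would, in place of code of your own. Each camera call takes 0.05 s, during which the arm holds its last target. There are 200 camera calls.

## Working session

There is one attempt and no reset: what is moved stays moved. The work goes in short steps, Python scripts to look and compute and a tool call to move; the robot and the scene stay as the last step left them, time stands still between calls to the robot, and variables do not carry over. Pictures are saved under pics/ and viewed, at most 10 in all, crops included, and the job is handed in when it is done.

Besides the shell and the picture viewer there is one more tool, called after "Emit:" by a JSON object that holds its "api" and its "payload", one argument or row to a line. move_arm: Moves the arm, as the interface text tells. Its arguments: {"type":"object","properties":{"jaw":{"type":"array","items":{"type":"number"}},"dp":{"type":"array","items":{"type":"array","items":{"type":"number"}}},"turn":{"type":"array","items":{"type":"array","items":{"type":"number"}}},"force":{"type":"number"}},"required":["jaw","dp","turn"]}

```bash
ls; mkdir -p pics
python3 - <<'E'
from rig import observe, cams
import cv2,numpy as np
s=observe();print(s['time_s'],s['position'],np.round(s['tool_rot'],3).tolist(),s['grip_width'],s['ft_force'])
for n in ('side','top'):
    im,d=cams.get_image(n); cv2.imwrite(f'pics/{n}0.png',im[:,:,::-1]); np.save(f'pics/{n}0.npy',d)
    c=cams.calibration(n); print(n,{k:(np.round(v,3).tolist()) for k,v in c.items()})
    for q in ('rack','stop','tray','roller_a_center','flanged_center','seated_center','bar_sleeve_left','bar_sleeve_right','bar_hinge','place_left','place_right'):
        print(q,[(round(m['location'][0]*640,1),round(m['location'][1]*480,1),round(m['p'],2)) for m in cams.mark_of(n,q)][:5])
E
```

```text
pics
0.0 [ 0.15820421 -0.52647013  0.23070687] [[0.958, 0.288, -0.0], [0.288, -0.958, 0.001], [0.0, -0.001, -1.0]] 0.08534212944213748 [0.42979688 0.54161993 0.01511648]
side {'vertical_fov': 47.475, 'cx': 316.04, 'cy': 237.781, 'view': [[0.995, -0.095, -0.016, -0.531], [0.083, 0.759, 0.646, -0.088], [-0.05, -0.644, 0.763, -1.543], [0.0, 0.0, 0.0, 1.0]]}
rack [(317.9, 319.4, 0.94), (318.8, 285.1, 0.48)]
stop [(358.8, 305.8, 0.78)]
tray [(306.8, 189.4, 0.86), (305.6, 178.5, 0.58)]
roller_a_center [(243.8, 200.7, 0.92), (313.6, 192.9, 0.88), (245.3, 247.1, 0.66), (228.8, 159.3, 0.63), (320.6, 248.7, 0.39)]
flanged_center [(307.9, 157.8, 0.97)]
seated_center [(320.4, 308.8, 0.69)]
bar_sleeve_left []
bar_sleeve_right [(319.8, 314.7, 0.72)]
bar_hinge [(366.8, 301.5, 0.89)]
place_left [(316.1, 283.2, 0.87), (317.8, 314.5, 0.21)]
place_right [(320.5, 335.9, 0.81), (318.4, 402.5, 0.73), (322.3, 313.1, 0.7)]
top {'vertical_fov': 48.294, 'cx': 319.862, 'cy': 227.555, 'view': [[0.078, -0.997, 0.007, -0.023], [0.972, 0.078, 0.22, -0.564], [-0.22, -0.011, 0.975, -1.466], [0.0, 0.0, 0.0, 1.0]]}
rack [(397.6, 254.2, 0.64)]
stop [(405.8, 214.2, 0.9), (396.6, 254.5, 0.55), (375.0, 244.7, 0.25), (478.5, 262.4, 0.17)]
tray [(242.7, 236.1, 0.82), (239.0, 224.6, 0.51)]
roller_a_center [(308.9, 307.6, 0.92), (237.4, 309.9, 0.84), (267.6, 231.9, 0.8), (171.8, 314.4, 0.62), (389.3, 243.2, 0.55)]
flanged_center [(215.2, 231.0, 0.84)]
seated_center [(403.4, 252.7, 0.71)]
bar_sleeve_left [(239.7, 230.8, 0.41)]
bar_sleeve_right [(416.1, 251.1, 0.63)]
bar_hinge [(408.8, 209.5, 0.75), (242.4, 231.3, 0.65)]
place_left [(373.5, 246.1, 0.89), (427.9, 249.0, 0.75)]
place_right [(428.1, 251.6, 0.61), (170.8, 228.1, 0.57)]
```

View pics/top0.png

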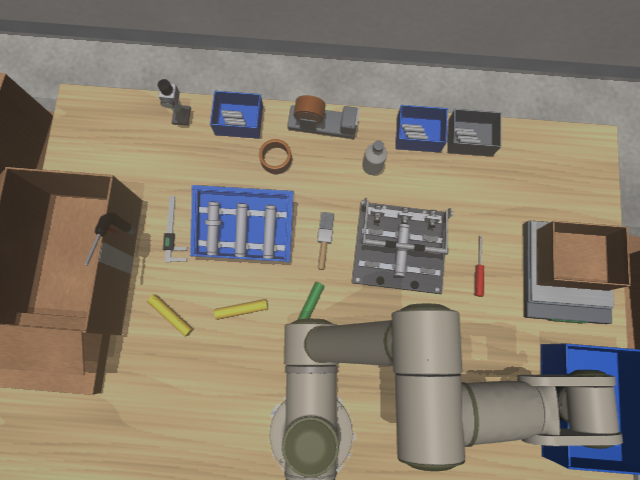

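View pics/side0.png

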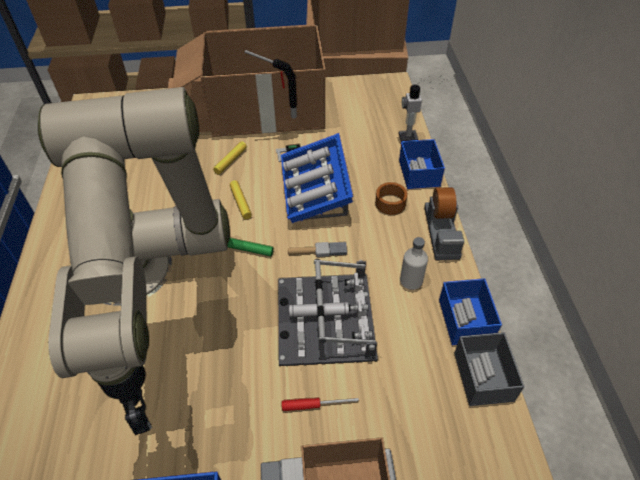

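Top view: the tray holds the flanged roller at (213,228), with its collar visible, and plain rollers at (241,230) and (269,231). The rack has the seated roller at (403,250) with the bar across it. The green roller at (312,300) and the yellow ones at (170,314) and (240,310) are look-alikes lying on the table, so I'll leave them. Next I'll measure poses from depth.

```bash
cat > h.py <<'E'
import numpy as np,cv2
from rig import observe,cams
def K(n):
    c=cams.calibration(n); return 240/np.tan(np.radians(c['vertical_fov']/2)),c['cx'],c['cy'],np.array(c['view'])
def cloud(n,d):
    f,cx,cy,V=K(n); v,u=np.mgrid[:480,:640]
    P=np.stack([(u-cx)/f*d,-(v-cy)/f*d,-d,np.ones_like(d)],-1)
    return (P@np.linalg.inv(V).T)[...,:3]
def pix(n,p):
    f,cx,cy,V=K(n); q=V@np.r_[p,1]; return cx+f*q[0]/-q[2],cy-f*q[1]/-q[2]
E
python3 - <<'E'
from h import *
for n in ('top','side'):
    d=np.load(f'pics/{n}0.npy'); P=cloud(n,d); v,u=np.mgrid[:480,:640]
    boxes={'top':dict(table=(330,160,350,200),rackbase=(372,272,390,284),rollA=(239,215,244,245),rollB=(266,215,272,245),flang=(210,230,216,245)),
           'side':dict(table=(380,380,430,430),rackbase=(350,345,365,355))}[n]
    for k,(a,b,c,e) in boxes.items():
        q=P[b:e,a:c].reshape(-1,3); q=q[d[b:e,a:c].ravel()>0]; print(n,k,np.median(q,0).round(4),q[:,2].std().round(4),len(q))
    ra=cv2.imread(f'pics/{n}0.png')
    # rack: points of base between z 8..16 mm in area
    m=(d>0)&(abs(P[...,2]-.012)<.006)&(abs(P[...,0]-.55)<.25)
    if n=='top': m&=(u>345)&(u<460)&(v>190)&(v<300)
    else: m&=(u>270)&(u<382)&(v>265)&(v<370)
    m&=(ra.max(2)<110)
    m=cv2.morphologyEx(m.astype(np.uint8),cv2.MORPH_OPEN,np.ones((2,2)))>0
    r=cv2.minAreaRect(P[m][:,:2].astype(np.float32)); print(n,'rack rect',np.array(r[0]).round(4),np.array(r[1]).round(4),r[2],m.sum())
E
python3 - <<'E'
import cv2
a=cv2.imread('pics/top0.png'); 
t=cv2.resize(a[180:300,340:465],None,fx=4.6,fy=4.6,interpolation=cv2.INTER_CUBIC)
cv2.imwrite('pics/rackz.png',t)
t=cv2.resize(a[175:275,180:305],None,fx=5,fy=5,interpolation=cv2.INTER_CUBIC)
cv2.imwrite('pics/trayz.png',t)
E
```

```text
top table [ 7.329e-01 -2.520e-02 -3.000e-04] 0.0036 798
top rackbase [ 0.4414 -0.1641  0.0122] 0.0035 216
top rollA [0.5351 0.2414 0.0895] 0.0092 149
top rollB [0.5396 0.1644 0.0906] 0.0093 179
top flang [0.5095 0.3198 0.0798] 0.0057 90
top rack rect [ 0.4314 -0.1969] [0.2952 0.4932] 76.25811004638672 3744
side table [ 6.953e-01 -4.724e-01  5.000e-04] 0.0025 2490
side rackbase [ 0.6048 -0.3266  0.0128] 0.0044 149
side rack rect [ 0.5221 -0.5356] [0.8892 0.2426] 86.83071899414062 4673
```

View pics/trayz.png

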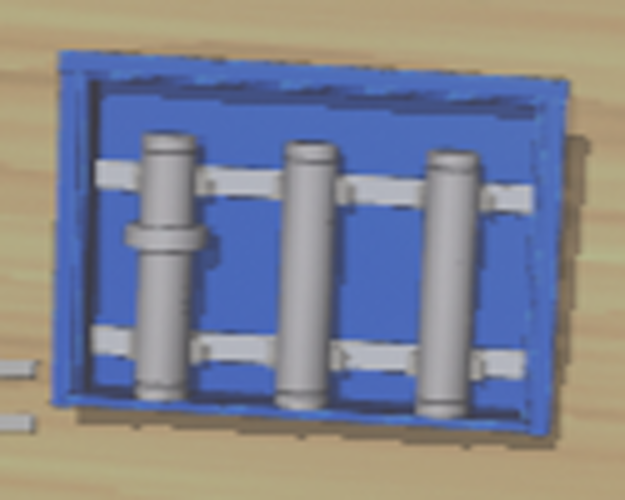

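View pics/rackz.png

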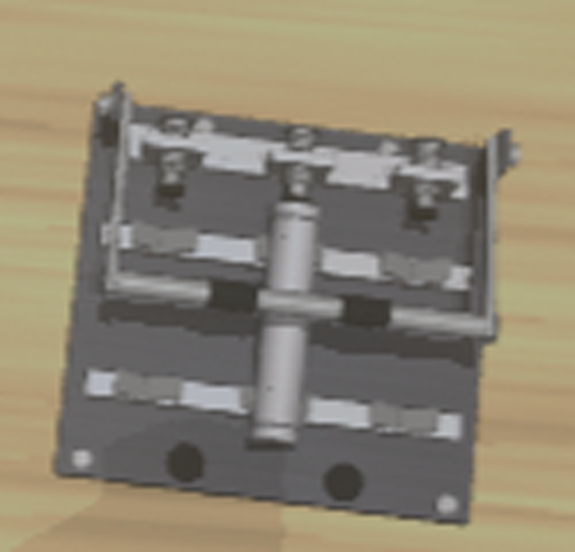

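```bash
cat > fit.py <<'E'
from h import *
from scipy.optimize import least_squares
def ray(n,u,v,z):
    f,cx,cy,V=K(n); M=np.linalg.inv(V); o=M[:3,3]; r=M[:3,:3]@np.array([(u-cx)/f,-(v-cy)/f,-1]); return o+r*(z-o[2])/r[2]
def un(c,s,x0,y0): return (c[0]+.5)/s-.5+x0,(c[1]+.5)/s-.5+y0
R=lambda c,z:ray('top',*un(c,4.6,340,180),z)
obs=[((160,288),.067,0,None),((430,321),.067,0,None),((233,298),.067,0,.04),((366,312),.067,0,-.04),((264,420),.045,None,0),((296,215),.045,None,0),
((147,387),.038,-.048,.08),((404,417),.038,-.048,-.08),((165,240),.038,.048,.08),((418,270),.038,.048,-.08)]
pts=[(R(c,z),x,y) for c,z,x,y in obs]
def res(p):
    c,s=np.cos(p[2]),np.sin(p[2]); o=[]
    for P,x,y in pts:
        d=P[:2]-p[:2]; q=(c*d[0]+s*d[1],-s*d[0]+c*d[1])
        o+=[0 if x is None else q[0]-x,0 if y is None else q[1]-y]
    return np.array(o)*1000
r=least_squares(res,[.53,-.2,-.1],loss='soft_l1'); print('rack',r.x.round(4),np.degrees(r.x[2]).round(2)); print(res(r.x).reshape(-1,2).round(1).tolist())
T=lambda c,z:ray('top',*un(c,5,180,175),z)
for nm,a,b in (('mid',(311,152),(301,397)),('right',(452,162),(442,407)),('fl',(168,145),(160,390))):
    A,B=T(a,.076+.0257),T(b,.076-.0257); print(nm,A.round(4),B.round(4),(A+B).round(4)/2,np.degrees(np.arctan2((A-B)[1],(A-B)[0])).round(2),np.linalg.norm(A-B).round(4))
# depth-based cylinder fits in tray and rack from both cameras
def cyl(n,c,yaw,pitch,rmax=.02,L=.06):
    d=np.load(f'pics/{n}0.npy');P=cloud(n,d)[d>0].reshape(-1,3)
    f=lambda p:(lambda D,a:np.linalg.norm(D-np.outer(D@a,a),axis=1))(Q-np.array([c[0]-p[0]*np.sin(p[2]),c[1]+p[0]*np.cos(p[2]),c[2]+p[1]]),np.array([np.cos(p[2])*np.cos(pitch),np.sin(p[2])*np.cos(pitch),np.sin(pitch)]))-.015
    Q=P; a=np.array([np.cos(yaw)*np.cos(pitch),np.sin(yaw)*np.cos(pitch),np.sin(pitch)])
    D=P-np.array(c); t=D@a; rr=np.linalg.norm(D-np.outer(t,a),axis=1); Q=P[(abs(t)<L)&(rr<.026)&(D[:,2]-t*np.sin(pitch)>0.0)]
    s=least_squares(f,[0,0,yaw],loss='soft_l1',f_scale=.003); print(n,np.array(c).round(3),'lat,up mm',(s.x[:2]*1e3).round(1),'yaw',np.degrees(s.x[2]).round(2),len(Q))
for n in ('top','side'):
    for a,b in (((311,152),(301,397)),((452,162),(442,407))):
        A,B=T(a,.1017),T(b,.0503); c=(A+B)/2; cyl(n,c,np.arctan2((A-B)[1],(A-B)[0]),np.radians(20))
    x,y,w=r.x; cyl(n,(x-.04*np.cos(w),y-.04*np.sin(w),.045),w,0,L=.03)
# side check: projected features
x,y,w=r.x; g=lambda a,b,z:(x+a*np.cos(w)-b*np.sin(w),y+a*np.sin(w)+b*np.cos(w),z)
for q in ((0,.04,.067),(0,-.04,.067),(0,0,.045),(.12,0,.067),(.1,0,.045),(0,.08,.045),(0,-.08,.045)): print(q,'side',np.round(pix('side',g(*q)),1),'top',np.round(pix('top',g(*q)),1))
im=cv2.imread('pics/side0.png')
for q in ((0,.113,.067),(0,-.113,.067),(-.075,0,.045),(.075,0,.045),(-.048,.08,.038),(-.048,-.08,.038),(.048,-.08,.038),(.048,.08,.038),(0,.04,.067),(0,-.04,.067)):
    u,v=pix('side',g(*q)); cv2.circle(im,(int(round((u)*16)),int(round(v*16))),16,(0,0,255),-1,shift=4)
for c in ((311,152),(301,397)),((452,162),(442,407)):
    for k,z in zip(c,(.1017,.0503)):
        u,v=pix('side',T(k,z)); cv2.circle(im,(int(round((u)*16)),int(round(v*16))),16,(0,0,255),-1,shift=4)
cv2.imwrite('pics/sidechk.png',cv2.resize(im[120:380,260:400],None,fx=2.3*1.3,fy=2.3,interpolation=cv2.INTER_CUBIC) if 0 else cv2.resize(im[125:375,250:400],None,fx=2.4*1.6,fy=2.4,interpolation=cv2.INTER_CUBIC))
E
python3 fit.py
```

```text
rack [ 0.5246 -0.2173 -0.0626] -3.58
[[3.0, 0.0], [6.1, 0.0], [3.2, -3.3], [6.1, -5.3], [0.0, 6.7], [0.0, 0.9], [-6.3, 0.2], [-2.4, -0.2], [-7.7, 0.1], [-4.3, 0.1]]
mid [0.6023 0.2448 0.1017] [0.4715 0.243  0.0503] [0.5369 0.2439 0.076 ] 0.78 0.1405
right [0.6028 0.1654 0.1017] [0.4722 0.1625 0.0503] [0.5375 0.1639 0.076 ] 1.27 0.1404
fl [0.5999 0.3252 0.1017] [0.4692 0.3234 0.0503] [0.5345 0.3243 0.076 ] 0.78 0.1405
top [0.537 0.244 0.076] lat,up mm [ 1.3 -0.5] yaw 0.77 441
top [0.537 0.164 0.076] lat,up mm [ 1.2 -0.8] yaw 1.11 444
top [ 0.485 -0.215  0.045] lat,up mm [ 0.3 -0.3] yaw -1.21 219
side [0.537 0.244 0.076] lat,up mm [-2.2 -0.4] yaw 1.18 319
side [0.537 0.164 0.076] lat,up mm [-2.  -0.3] yaw 1.46 341
side [ 0.485 -0.215  0.045] lat,up mm [-2.4  0.4] yaw -1.99 264
(0, 0.04, 0.067) side [319.8 290.7] top [389.  245.3]
(0, -0.04, 0.067) side [321.  317.3] top [417.1 249.3]
(0, 0, 0.045) side [320.5 308.5] top [401.8 248.7]
(0.12, 0, 0.067) side [367.8 302. ] top [407.5 206.7]
(0.1, 0, 0.045) side [359.5 307.1] top [405.5 215.2]
(0, 0.08, 0.045) side [319.3 283. ] top [374.1 244.8]
(0, -0.08, 0.045) side [321.7 336. ] top [429.6 252.6]
```

View pics/sidechk.png

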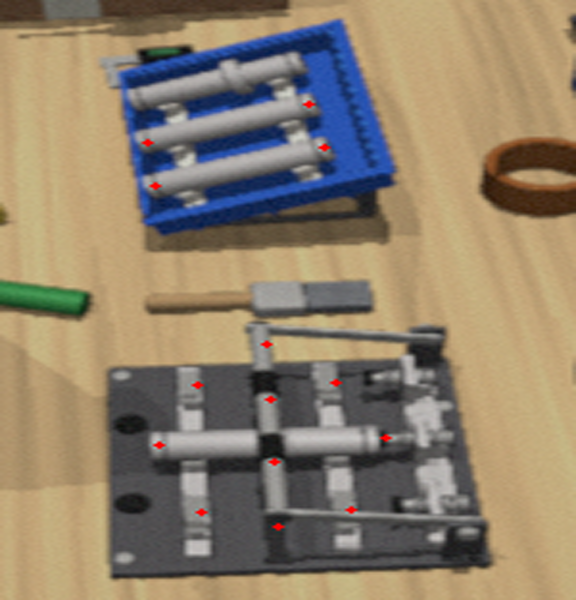

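Side view: the rod's sleeves (crop (264,380) and (271,445)) sit higher than my projections for a bar at angle 0, so the bar looks partly raised. The tray roller projections fit well. I'll triangulate the sleeves and refit the rack without the bar.

```bash
cat > fit2.py <<'E'
from h import *
from scipy.optimize import least_squares
U=lambda c,sx,sy,x0,y0:((c[0]+.5)/sx-.5+x0,(c[1]+.5)/sy-.5+y0)
t=lambda c:U(c,4.6,4.6,340,180); s=lambda c:U(c,3.84,2.4,250,125)
def tri(a,b):
    r=least_squares(lambda p:np.r_[np.array(pix('top',p))-a,np.array(pix('side',p))-b],[.53,-.2,.05]); return r.x,np.sqrt(2*r.cost)
pairs=dict(sl=((233,298),(263,381)),sr=((366,312),(271,446)),rodL=((114,282),(257,327)),hingeL=((118,92),(445,334)),hingeR=((508,150),(485,520)),
 endnear=((272,433),(154,446)),endfar=((297,210),(380,440)),noseL=((170,190),(368,380)),noseR=((422,212),(404,505)),cFL=((57,473),(112,577)),cBL=((55,473),(110,368)),cFR=((467,521),(114,577)),cNL=((0,0),(0,0)))
for k in pairs:
    if k in('cNL','cFL'): continue
    p,e=tri(t(pairs[k][0]),s(pairs[k][1])); print(k,p.round(4),e.round(2))
E
python3 fit2.py
python3 - <<'E'
from h import *
for n,qs in (('top',[(374,243),(389,244.5),(419,248),(434,250),(365,222)]),('side',[(318,284),(320,311),(317,268),(322,325)])):
    d=np.load(f'pics/{n}0.npy');P=cloud(n,d)
    for u,v in qs:
        w=P[int(v)-3:int(v)+5,int(u)-2:int(u)+3].reshape(-1,3); w=w[w[:,2]>.055]; print(n,u,v,w.mean(0).round(4),len(w))
E
```

```text
sl [ 0.5234 -0.1769  0.0989] 0.09
sr [ 0.5209 -0.2573  0.0985] 0.28
rodL [ 0.5269 -0.1049  0.0991] 0.37
hingeL [ 0.6571 -0.1025  0.0646] 0.3
hingeR [ 0.6406 -0.3446  0.0772] 2.53
endnear [ 0.4487 -0.2127  0.0424] 1.63
endfar [ 0.5959 -0.2214  0.0415] 0.42
noseL [ 0.6003 -0.1412  0.0401] 0.72
noseR [ 0.601  -0.3005  0.0402] 0.32
cBL [ 0.421  -0.082   0.0073] 0.06
cFR [ 0.4108 -0.343   0.0035] 0.55
top 374 243 [ 0.5267 -0.1315  0.0987] 25
top 389 244.5 [ 0.5248 -0.1733  0.1011] 32
top 419 248 [ 0.5208 -0.2563  0.1008] 30
top 434 250 [ 0.5199 -0.2985  0.0988] 26
top 365 222 [ 0.5835 -0.1034  0.0869] 17
side 318 284 [ 0.5224 -0.1825  0.1023] 40
side 320 311 [ 0.5194 -0.2625  0.1024] 40
side 317 268 [ 0.5262 -0.1312  0.1009] 32
side 322 325 [ 0.5203 -0.301   0.1008] 40
```

```bash
cat >> h.py <<'E'
from scipy.spatial.transform import Rotation as Ro
import json
W=-0.040; O=np.array([.5185,-.218])
def rk(a,b,z): c,s=np.cos(W),np.sin(W); return np.array([O[0]+a*c-b*s,O[1]+a*s+b*c,z])
def rot(psi,pitch=0):
    # tool down, x axis at heading psi(deg), pitched up by pitch(deg)
    p=np.radians(psi); q=np.radians(pitch); x=np.array([np.cos(p)*np.cos(q),np.sin(p)*np.cos(q),np.sin(q)]); y=np.array([np.sin(p),-np.cos(p),0]); return np.stack([x,y,np.cross(x,y)],1)
def plan(segs,start=None):
    # segs: (pos,R,n)
    s=observe(); p,R=(np.array(s['position']),np.array(s['tool_rot'])) if start is None else start
    for P,T,n in segs:
        w=Ro.from_matrix(R.T@T).as_rotvec()/n; d=(np.array(P)-p)/n; D=[];Tn=[]
        for i in range(n):
            dp=np.round(R.T@(d+0)*100,2); tw=np.round(w,3); D.append(dp.tolist()); Tn.append(tw.tolist())
            p=p+R@dp/100; R=R@Ro.from_rotvec(tw).as_matrix()
            if i<n-1: d=(np.array(P)-p)/(n-1-i)
        print(n,'dp',json.dumps(D).replace(' ',''),'turn',json.dumps(Tn) if len(set(map(str,Tn)))>1 else Tn[0],'max',np.abs(D).max(),p.round(4))
    return p,R
E
python3 - <<'E'
from h import *
R=rot(90+np.degrees(W)); s=observe(); print(s['q'])
g=rk(.0035,.04,.095-.019); print(g)
plan([(g+[0,0,.11],R,12),(g,R,5)])
E
```

```text
[-8.56185841e+01  2.18056301e+01  7.43349313e+01 -6.90260909e-04
  8.38570074e+01 -1.23347105e+01]
[ 0.52359677 -0.17817196  0.076     ]
12 dp [[3.75,-1.91,0.38],[3.93,-1.51,0.38],[4.06,-1.1,0.38],[4.15,-0.67,0.38],[4.2,-0.24,0.38],[4.2,0.19,0.38],[4.16,0.62,0.38],[4.08,1.04,0.37],[3.95,1.46,0.38],[3.78,1.86,0.37],[3.57,2.24,0.38],[3.32,2.59,0.37]] turn [0.0, 0.0, -0.103] max 4.2 [ 0.5237 -0.1781  0.186 ]
5 dp [[-0.0,-0.0,2.2],[-0.0,-0.0,2.2],[-0.0,-0.0,2.2],[-0.0,-0.0,2.2],[-0.0,-0.01,2.2]] turn [-0.0, 0.0, -0.001] max 2.2 [ 0.5235 -0.1781  0.076 ]
```

Emit:
{"api": "move_arm", "payload": {
  "jaw": [8,8,7,6,6,5,5,5,5,5,5,5],
  "dp": [
    [3.6,-1.8,0.3],
    [3.7,-1.4,0.3],
    [3.8,-1.0,0.3],
    [3.9,-0.6,0.3],
    [4.0,-0.2,0.3],
    [4.0,0.2,0.3],
    [3.9,0.6,0.3],
    [3.8,1.0,0.3],
    [3.7,1.4,0.3],
    [3.6,1.8,0.3],
    [3.4,2.1,0.3],
    [3.2,2.5,0.3]
  ],
  "turn": [
    [0,0,-0.103],
    [0,0,-0.103],
    [0,0,-0.103],
    [0,0,-0.103],
    [0,0,-0.103],
    [0,0,-0.103],
    [0,0,-0.103],
    [0,0,-0.103],
    [0,0,-0.103],
    [0,0,-0.103],
    [0,0,-0.103],
    [0,0,-0.103]
  ],
  "force": 40
}}

```text
time_s: 2.2
position: [0.5067, -0.197, 0.1953]
tool_rot: [[0.038, 0.999, 0.0], [0.999, -0.038, -0.0], [-0.0, 0.0, -1.0]]
ft_force: [0.5, -0.5, -0.5]
grip_width: 0.0502
gripper_force: 0.0
```

Run:
```python
from h import *
R=rot(90+np.degrees(W)); s=observe(); print(s['time_s'],s['position'],np.array(s['tool_rot']).round(3).tolist(),s['grip_width'],s['ft_force'])
g=rk(.0035,.04,.095-.019)
plan([(g+[0,0,.07],R,4),(g,R,4)])
```

```text
2.2 [ 0.50673029 -0.19696391  0.19531655] [[0.038, 0.999, 0.0], [0.999, -0.038, -0.0], [-0.0, 0.0, -1.0]] 0.05015640566248926 [ 0.45065164 -0.48516176 -0.51911358]
4 dp [[0.49,0.4,1.23],[0.48,0.4,1.23],[0.49,0.41,1.24],[0.48,0.4,1.23]] turn [0.0, 0.0, 0.001] max 1.24 [ 0.5236 -0.1782  0.146 ]
4 dp [[0.0,-0.0,1.75],[0.0,-0.0,1.75],[0.0,-0.0,1.75],[0.01,-0.0,1.75]] turn [0.0, 0.0, -0.0] max 1.75 [ 0.5236 -0.1781  0.076 ]
```

Emit:
{"api": "move_arm", "payload": {
  "jaw": [5,5,5,5,5,5,5,5,1.5,1.5,1.5,1.5],
  "dp": [
    [0.5,0.4,1.2],
    [0.5,0.4,1.2],
    [0.5,0.4,1.3],
    [0.4,0.4,1.2],
    [0,0,1.8],
    [0,0,1.8],
    [0,0,1.8],
    [0,0,1.6],
    [0,0,0],
    [0,0,0],
    [0,0,0],
    [0,0,0]
  ],
  "turn": [
    [0,0,0],
    [0,0,0],
    [0,0,0],
    [0,0,0],
    [0,0,0],
    [0,0,0],
    [0,0,0],
    [0,0,0],
    [0,0,0],
    [0,0,0],
    [0,0,0],
    [0,0,0]
  ],
  "force": 30
}}

```text
time_s: 3.2
position: [0.5253, -0.1806, 0.0776]
tool_rot: [[0.043, 0.999, 0.008], [0.999, -0.043, -0.001], [-0.001, 0.008, -1.0]]
ft_force: [13.9, 1.2, -9.2]
grip_width: 0.0167
gripper_force: 30.5
```

Run:
```python
from h import *
R=rot(90+np.degrees(W)); s=observe(); print(s['time_s'],s['position'],s['grip_width'],s['ft_force'],s['gripper_force'],s['wrist_torque'])
p=np.array(s['position']);st=None
th=np.arcsin(.028/.12)
segs=[]
c,sn=np.cos(W),np.sin(W); base=p-np.array([c*(-.12*np.cos(th)),sn*(-.12*np.cos(th)),.12*np.sin(th)])
for a in np.linspace(th,1.6,13)[1:]:
    x=-.12*np.cos(a); segs.append((base+[c*x,sn*x,.12*np.sin(a)],R,1))
plan(segs)
```

```text
3.2 [ 0.52527054 -0.18064419  0.07762027] 0.01673810164547525 [13.88866073  1.18596038 -9.18914105] 30.530333518981934 [ 0.26093495 -1.95172723  0.03483558]
1 dp [[-0.0,0.4,-1.3]] turn [0.008, 0.001, -0.003] max 1.3 [ 0.5292 -0.1808  0.0907]
1 dp [[-0.0,0.54,-1.26]] turn [-0.0, 0.0, -0.0] max 1.26 [ 0.5346 -0.181   0.1032]
1 dp [[-0.0,0.68,-1.18]] turn [-0.0, 0.0, -0.0] max 1.18 [ 0.5414 -0.1813  0.115 ]
1 dp [[-0.0,0.8,-1.1]] turn [-0.0, 0.0, -0.0] max 1.1 [ 0.5494 -0.1816  0.126 ]
1 dp [[0.0,0.93,-1.0]] turn [-0.0, 0.0, -0.0] max 1.0 [ 0.5587 -0.182   0.136 ]
1 dp [[0.0,1.04,-0.89]] turn [-0.0, 0.0, -0.0] max 1.04 [ 0.5691 -0.1824  0.1449]
1 dp [[0.0,1.12,-0.77]] turn [-0.0, 0.0, -0.0] max 1.12 [ 0.5803 -0.1828  0.1526]
1 dp [[0.0,1.21,-0.63]] turn [-0.0, 0.0, -0.0] max 1.21 [ 0.5923 -0.1833  0.1589]
1 dp [[0.0,1.27,-0.49]] turn [-0.0, 0.0, -0.0] max 1.27 [ 0.605  -0.1838  0.1638]
1 dp [[0.0,1.32,-0.35]] turn [-0.0, 0.0, -0.0] max 1.32 [ 0.6182 -0.1844  0.1673]
1 dp [[0.0,1.35,-0.19]] turn [-0.0, 0.0, -0.0] max 1.35 [ 0.6317 -0.1849  0.1692]
1 dp [[0.0,1.37,-0.04]] turn [-0.0, 0.0, -0.0] max 1.37 [ 0.6454 -0.1855  0.1696]
```

Emit:
{"api": "move_arm", "payload": {
  "jaw": [1.5,1.5,1.5,1.5,1.5],
  "dp": [
    [0,0.55,-1.2],
    [0,0.6,-1.3],
    [0,0.7,-1.2],
    [0,0.8,-1.1],
    [0,0,0]
  ],
  "turn": [
    [0,0,0],
    [0,0,0],
    [0,0,0],
    [0,0,0],
    [0,0,0]
  ],
  "force": 30
}}

```text
time_s: 3.62
position: [0.5476, -0.1816, 0.1273]
tool_rot: [[0.043, 0.999, -0.003], [0.999, -0.043, -0.001], [-0.001, -0.003, -1.0]]
ft_force: [-15.6, 1.2, 11.2]
grip_width: 0.017
gripper_force: 30.5
```

Run:
```python
from h import *
s=observe(); R=np.array(s['tool_rot']); p=np.array(s['position'])+[.0012,0,-.0009]
segs=[(rk(.12-.12*np.cos(a),.0375,.048+.12*np.sin(a)),R,1) for a in np.linspace(.72,1.62,9)[1:]]
plan(segs,(p,R))
```

```text
1 dp [[-0.01,1.03,-1.04]] turn [0.0, 0.0, 0.0] max 1.04 [ 0.5592 -0.1821  0.1368]
1 dp [[0.01,1.05,-0.85]] turn [0.0, 0.0, 0.0] max 1.05 [ 0.5697 -0.1825  0.1452]
1 dp [[-0.0,1.13,-0.73]] turn [0.0, 0.0, 0.0] max 1.13 [ 0.581  -0.1829  0.1525]
1 dp [[-0.0,1.21,-0.6]] turn [0.0, 0.0, 0.0] max 1.21 [ 0.5931 -0.1835  0.1584]
1 dp [[0.0,1.27,-0.46]] turn [0.0, 0.0, 0.0] max 1.27 [ 0.6058 -0.184   0.163 ]
1 dp [[0.01,1.31,-0.32]] turn [0.0, 0.0, 0.0] max 1.31 [ 0.6189 -0.1844  0.1662]
1 dp [[-0.0,1.34,-0.16]] turn [0.0, 0.0, 0.0] max 1.34 [ 0.6323 -0.185   0.1677]
1 dp [[0.0,1.35,-0.02]] turn [0.0, 0.0, 0.0] max 1.35 [ 0.6458 -0.1856  0.1679]
```

Emit:
{"api": "move_arm", "payload": {
  "jaw": [1.5,1.5,1.5,1.5,1.5,1.5],
  "dp": [
    [0,0.95,-1.1],
    [0,1.05,-0.9],
    [0,1.1,-0.75],
    [0,1.2,-0.6],
    [0,1.25,-0.45],
    [0,0,0]
  ],
  "turn": [
    [0,0,0],
    [0,0,0],
    [0,0,0],
    [0,0,0],
    [0,0,0],
    [0,0,0]
  ]
}}

```text
time_s: 4.12
position: [0.6055, -0.1843, 0.1663]
tool_rot: [[0.043, 0.999, 0.004], [0.999, -0.043, -0.003], [-0.003, 0.004, -1.0]]
ft_force: [-2.7, 1.1, 15.8]
grip_width: 0.0169
gripper_force: 32.3
```

Emit:
{"api": "move_arm", "payload": {
  "jaw": [1.5,1.5,1.5,1.5,1.5],
  "dp": [
    [0,1.3,-0.5],
    [0,1.35,-0.2],
    [0,1.35,0],
    [0,0.4,0],
    [0,0,0]
  ],
  "turn": [
    [0,0,0],
    [0,0,0],
    [0,0,0],
    [0,0,0],
    [0,0,0]
  ]
}}

```text
time_s: 4.53
position: [0.6491, -0.1862, 0.1714]
tool_rot: [[0.043, 0.999, 0.003], [0.999, -0.043, -0.002], [-0.002, 0.003, -1.0]]
ft_force: [-0.0, -1.0, 3.2]
grip_width: 0.0169
gripper_force: 31.7
```

Run:
```python
from h import *
s=observe(); R=np.array(s['tool_rot']); p=np.array(s['position'])
T=rot(1.2,20); c=np.array([.5372,.1635,.076]); 
plan([(p+[0,0,.08],R,3),(c-T[:,2]*.07,T,15),(c+T[:,2]*.019,T,4)])
```

```text
3 dp [[-0.0,0.01,-2.67],[-0.01,0.01,-2.66],[-0.0,0.0,-2.67]] turn [0.0, 0.0, 0.0] max 2.67 [ 0.6491 -0.1862  0.2514]
15 dp [[2.29,-1.01,0.72],[2.16,-1.24,0.75],[2.02,-1.46,0.76],[1.85,-1.66,0.77],[1.66,-1.85,0.78],[1.45,-2.02,0.77],[1.23,-2.16,0.76],[0.99,-2.29,0.75],[0.75,-2.38,0.72],[0.49,-2.46,0.7],[0.24,-2.51,0.66],[-0.03,-2.53,0.62],[-0.29,-2.52,0.57],[-0.54,-2.49,0.52],[-0.8,-2.43,0.47]] turn [-0.017, 0.019, 0.099] max 2.53 [0.5133 0.163  0.1418]
4 dp [[-0.0,0.02,2.23],[-0.0,0.01,2.22],[-0.01,0.01,2.23],[-0.0,0.0,2.22]] turn [-0.002, -0.0, 0.001] max 2.23 [0.5437 0.1636 0.0582]
```

Emit:
{"api": "move_arm", "payload": {
  "jaw": [4.5,4.5,4.5,4.5,4.5,4.5,4.5,4.5,4.5,4.5,4.5,4.5],
  "dp": [
    [0,0,0],
    [0,0,0],
    [0,0,-2.7],
    [0,0,-2.7],
    [0,0,-2.6],
    [2.29,-1.01,0.72],
    [2.16,-1.24,0.75],
    [2.02,-1.46,0.76],
    [1.85,-1.66,0.77],
    [1.66,-1.85,0.78],
    [1.45,-2.02,0.77],
    [1.23,-2.16,0.76]
  ],
  "turn": [
    [0,0,0],
    [0,0,0],
    [0,0,0],
    [0,0,0],
    [0,0,0],
    [-0.017,0.019,0.099],
    [-0.017,0.019,0.099],
    [-0.017,0.019,0.099],
    [-0.017,0.019,0.099],
    [-0.017,0.019,0.099],
    [-0.017,0.019,0.099],
    [-0.017,0.019,0.099]
  ]
}}

```text
time_s: 5.53
position: [0.5839, -0.0215, 0.1989]
tool_rot: [[0.664, 0.731, 0.158], [0.73, -0.679, 0.076], [0.163, 0.065, -0.984]]
ft_force: [0.7, -0.1, 0.8]
grip_width: 0.0448
gripper_force: 0.0
```

Emit:
{"api": "move_arm", "payload": {
  "jaw": [4.5,4.5,4.5,4.5,4.5,4.5,4.5,4.5,4.5],
  "dp": [
    [0.99,-2.29,0.75],
    [0.75,-2.38,0.72],
    [0.49,-2.46,0.7],
    [0.24,-2.51,0.66],
    [-0.03,-2.53,0.62],
    [-0.29,-2.52,0.57],
    [-0.54,-2.49,0.52],
    [-0.8,-2.43,0.47],
    [0,0,0]
  ],
  "turn": [
    [-0.017,0.019,0.099],
    [-0.017,0.019,0.099],
    [-0.017,0.019,0.099],
    [-0.017,0.019,0.099],
    [-0.017,0.019,0.099],
    [-0.017,0.019,0.099],
    [-0.017,0.019,0.099],
    [-0.017,0.019,0.099],
    [0,0,0]
  ]
}}

```text
time_s: 6.28
position: [0.5099, 0.1649, 0.1403]
tool_rot: [[0.941, 0.032, 0.337], [0.027, -0.999, 0.018], [0.337, -0.008, -0.941]]
ft_force: [-0.8, 0.6, -0.5]
grip_width: 0.0452
gripper_force: 0.0
```

Run:
```python
from h import *
s=observe(); R=np.array(s['tool_rot']); p=np.array(s['position']); print(s['time_s'],p,R.round(3).tolist(),s['q'].round(0) if hasattr(s['q'],'round') else s['q'],np.array(s['ft_force']).round(1))
T=rot(1.2,20); c=np.array([.5372,.1635,.076]); 
plan([(c+T[:,2]*.019,T,5)])
for n in('top',):
    im,d=cams.get_image(n); np.save('pics/top1.npy',d); cv2.imwrite('pics/top1.png',im[:,:,::-1]); P=cloud(n,d)
    # rack after lift: base / rod
    cv2.imwrite('pics/top1z.png',cv2.resize(im[170:300,220:460,::-1],None,fx=3.3,fy=3.3,interpolation=cv2.INTER_CUBIC))
```

```text
6.2833 [0.50987228 0.16485369 0.14034888] [[0.941, 0.032, 0.337], [0.027, -0.999, 0.018], [0.337, -0.008, -0.941]] [ 6. 19. 99. -1. 42. 95.] [-0.8  0.6 -0.5]
5 dp [[0.08,0.06,1.78],[0.08,0.05,1.77],[0.08,0.05,1.78],[0.08,0.05,1.77],[0.07,0.05,1.78]] turn [-0.002, 0.001, 0.002] max 1.78 [0.5437 0.1636 0.0581]
```

View pics/top1z.png

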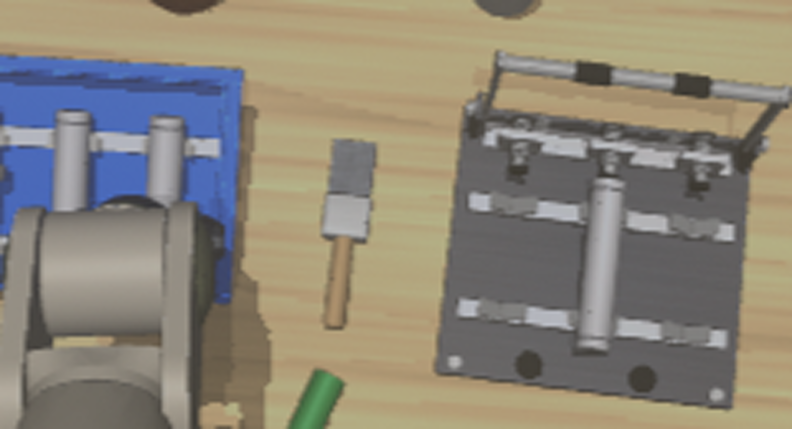

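The bar stands up, with the rod at crop (640,77), and the places are clear. The right-hand plain roller is under the gripper. I'll descend and grip it.

Emit:
{"api": "move_arm", "payload": {
  "jaw": [4.5,4.5,4.5,4.5,4.5,2.8,2.8,2.8,2.8],
  "dp": [
    [0.1,0.05,1.8],
    [0.1,0.05,1.8],
    [0.1,0.05,1.8],
    [0.1,0.05,1.7],
    [0,0.05,1.8],
    [0,0,0],
    [0,0,0],
    [0,0,0],
    [0,0,0]
  ],
  "turn": [
    [0,0,0],
    [0,0,0],
    [0,0,0],
    [0,0,0],
    [0,0,0],
    [0,0,0],
    [0,0,0],
    [0,0,0],
    [0,0,0]
  ],
  "force": 40
}}

```text
time_s: 7.08
position: [0.5466, 0.161, 0.0598]
tool_rot: [[0.94, 0.036, 0.338], [0.032, -0.999, 0.018], [0.339, -0.006, -0.941]]
ft_force: [-0.2, 4.2, -0.9]
grip_width: 0.029
gripper_force: 39.6
```

Run:
```python
from h import *
from scipy.optimize import least_squares
s=observe(); p=np.array(s['position']); R=np.array(s['tool_rot']); print(p,(p-R[:,2]*.019).round(4),s['ft_force'],s['wrist_torque'],s['grip_width'])
def ray(n,u,v,z):
    f,cx,cy,V=K(n); M=np.linalg.inv(V); o=M[:3,3]; r=M[:3,:3]@np.array([(u-cx)/f,-(v-cy)/f,-1]); return o+r*(z-o[2])/r[2]
Q=lambda c,z:ray('top',(c[0]+.5)/3.3-.5+220,(c[1]+.5)/3.3-.5+170,z)
obs=[((502,311),.036,-.048,.08),((690,333),.036,-.048,-.08),((512,204),.036,.048,.08),((695,226),.036,.048,-.08),((594,340),.045,None,0),((606,190),.045,None,0)]
pts=[(Q(c,z),x,y) for c,z,x,y in obs]
def res(p):
    c,s=np.cos(p[2]),np.sin(p[2]); o=[]
    for P,x,y in pts:
        d=P[:2]-p[:2]; q=(c*d[0]+s*d[1],-s*d[0]+c*d[1]); o+=[0 if x is None else q[0]-x,0 if y is None else q[1]-y]
    return np.array(o)*1000
r=least_squares(res,[.53,-.2,-.1]); print('rack',r.x.round(4),res(r.x).reshape(-1,2).round(1).tolist())
```

```text
[0.54662922 0.16098693 0.0597711 ] [0.5402 0.1607 0.0776] [-0.16766118  4.18206561 -0.93354005] [0.78739855 0.57092789 0.19731913] 0.02902108841475925
rack [ 0.5199 -0.2172 -0.0357] [[0.5, 0.9], [0.1, -2.8], [0.3, 1.0], [-0.9, -0.7], [0.0, 0.7], [0.0, 0.9]]
```

```bash
sed -i 's/^W=.*/W=-0.037; O=np.array([.519,-.2195])/' h.py
python3 - <<'E'
from h import *
s=observe(); R=np.array(s['tool_rot']); p=np.array(s['position'])
T=rot(np.degrees(W)); g=rk(-.020,.08,.0276)
st=plan([(p-R[:,2]*.03,R,3),(p-R[:,2]*.03+[-.0,-.02,.07],R,3),(g+[0,0,.06],T,10),(g+[0,0,.012],T,4)])
print(g)
E
```

```text
3 dp [[-0.0,-0.0,-1.0],[-0.0,-0.0,-1.0],[-0.0,-0.0,-1.0]] turn [0.0, 0.0, 0.0] max 1.0 [0.5365 0.1605 0.088 ]
3 dp [[0.77,0.65,-2.21],[0.77,0.65,-2.21],[0.77,0.66,-2.2]] turn [0.0, 0.0, 0.0] max 2.21 [0.5365 0.1404 0.158 ]
10 dp [[-0.65,2.78,0.5],[-0.62,2.79,0.52],[-0.58,2.79,0.55],[-0.54,2.79,0.58],[-0.5,2.79,0.6],[-0.45,2.8,0.62],[-0.41,2.8,0.64],[-0.37,2.8,0.66],[-0.33,2.8,0.68],[-0.29,2.8,0.69]] turn [-0.002, -0.035, 0.007] max 2.8 [ 0.5019 -0.1388  0.0876]
4 dp [[0.01,-0.0,1.2],[0.0,-0.0,1.2],[0.0,-0.01,1.2],[0.01,-0.0,1.2]] turn [0.0, 0.001, 0.0] max 1.2 [ 0.502  -0.1388  0.0396]
[ 0.50197301 -0.13881492  0.0276    ]
```

Emit:
{"api": "move_arm", "payload": {
  "jaw": [2.8,2.8,2.8,2.8,2.8,2.8],
  "dp": [
    [0,0,-0.6],
    [0,0,-1.2],
    [0,0,-1.2],
    [0.75,0.65,-2.2],
    [0.75,0.65,-2.2],
    [0.8,0.65,-2.2]
  ],
  "turn": [
    [0,0,0],
    [0,0,0],
    [0,0,0],
    [0,0,0],
    [0,0,0],
    [0,0,0]
  ]
}}

```text
time_s: 7.58
position: [0.5359, 0.14, 0.1592]
tool_rot: [[0.94, 0.036, 0.339], [0.032, -0.999, 0.017], [0.339, -0.005, -0.941]]
ft_force: [0.3, 0.3, -3.3]
grip_width: 0.0289
gripper_force: 39.9
```

Emit:
{"api": "move_arm", "payload": {
  "jaw": [2.8,2.8,2.8,2.8,2.8,2.8,2.8,2.8,2.8,2.8,2.8,2.8],
  "dp": [
    [-0.6,2,0.3],
    [-0.6,2.8,0.5],
    [-0.6,2.8,0.55],
    [-0.55,2.8,0.55],
    [-0.5,2.8,0.6],
    [-0.45,2.8,0.6],
    [-0.4,2.8,0.65],
    [-0.4,2.8,0.65],
    [-0.35,2.8,0.7],
    [-0.3,2.6,0.7],
    [0,0.9,0.2],
    [0,0,0]
  ],
  "turn": [
    [-0.002,-0.035,0.007],
    [-0.002,-0.035,0.007],
    [-0.002,-0.035,0.007],
    [-0.002,-0.035,0.007],
    [-0.002,-0.035,0.007],
    [-0.002,-0.035,0.007],
    [-0.002,-0.035,0.007],
    [-0.002,-0.035,0.007],
    [-0.002,-0.035,0.007],
    [-0.002,-0.035,0.007],
    [0,0,0],
    [0,0,0]
  ]
}}

```text
time_s: 8.58
position: [0.5003, -0.1404, 0.0877]
tool_rot: [[0.999, -0.039, -0.003], [-0.039, -0.999, -0.003], [-0.003, 0.003, -1.0]]
ft_force: [-0.4, 0.5, -3.2]
grip_width: 0.0291
gripper_force: 40.0
```

Run:
```python
from h import *
s=observe(); p=np.array(s['position']); print(s['time_s'],p,np.array(s['tool_rot']).round(3).tolist(),np.array(s['ft_force']).round(2),np.array(s['wrist_torque']).round(2),s['grip_width'])
T=rot(np.degrees(W)); g=rk(-.020,.08,.0276)
plan([(g+[0,0,.006],T,5)])
```

```text
8.5833 [ 0.50033856 -0.14038456  0.08771284] [[0.999, -0.039, -0.003], [-0.039, -0.999, -0.003], [-0.003, 0.003, -1.0]] [-0.42  0.46 -3.16] [-0.01  0.    0.05] 0.029131547415014912
5 dp [[0.04,-0.04,1.08],[0.03,-0.03,1.08],[0.03,-0.03,1.08],[0.03,-0.03,1.09],[0.03,-0.04,1.08]] turn [0.001, 0.001, -0.0] max 1.09 [ 0.5019 -0.1388  0.0336]
```

Emit:
{"api": "move_arm", "payload": {
  "jaw": [2.8,2.8,2.8,2.8,2.8,2.8],
  "dp": [
    [0,-0.1,1.1],
    [0.1,-0.1,1.1],
    [0,0,1.1],
    [0.1,0,1.1],
    [0,0,0.9],
    [0,0,0]
  ],
  "turn": [
    [0,0,0],
    [0,0,0],
    [0,0,0],
    [0,0,0],
    [0,0,0],
    [0,0,0]
  ]
}}

```text
time_s: 9.08
position: [0.5016, -0.1354, 0.0335]
tool_rot: [[0.999, -0.036, -0.006], [-0.036, -0.999, -0.001], [-0.006, 0.001, -1.0]]
ft_force: [-0.5, 0.7, -2.8]
grip_width: 0.0286
gripper_force: 40.1
```

Emit:
{"api": "move_arm", "payload": {
  "jaw": [2.8,2.8,2.8,2.8],
  "dp": [
    [0,0,0.15],
    [0,0,0.15],
    [0,0,0],
    [0,0,0]
  ],
  "turn": [
    [0,0,0],
    [0,0,0],
    [0,0,0],
    [0,0,0]
  ]
}}

```text
time_s: 9.42
position: [0.5025, -0.1365, 0.0316]
tool_rot: [[0.999, -0.037, -0.004], [-0.037, -0.999, -0.003], [-0.004, 0.003, -1.0]]
ft_force: [-0.1, 0.9, -2.5]
grip_width: 0.0289
gripper_force: 40.1
```

Emit:
{"api": "move_arm", "payload": {
  "jaw": [2.8,2.8,2.8,2.8],
  "dp": [
    [0,0,0.1],
    [0,0,0.1],
    [0,0,0],
    [0,0,0]
  ],
  "turn": [
    [0,0,0],
    [0,0,0],
    [0,0,0],
    [0,0,0]
  ]
}}

```text
time_s: 9.75
position: [0.5023, -0.1365, 0.0292]
tool_rot: [[0.999, -0.037, -0.004], [-0.037, -0.999, -0.002], [-0.004, 0.002, -1.0]]
ft_force: [-0.4, 0.4, -3.1]
grip_width: 0.0288
gripper_force: 40.1
```

Emit:
{"api": "move_arm", "payload": {
  "jaw": [2.8,2.8,2.8],
  "dp": [
    [0,0,0.1],
    [0,0,0],
    [0,0,0]
  ],
  "turn": [
    [0,0,0],
    [0,0,0],
    [0,0,0]
  ]
}}

```text
time_s: 10.0
position: [0.5023, -0.1365, 0.0281]
tool_rot: [[0.999, -0.037, -0.004], [-0.037, -0.999, -0.002], [-0.004, 0.002, -1.0]]
ft_force: [-0.2, -0.6, -2.6]
grip_width: 0.0288
gripper_force: 40.1
```

Emit:
{"api": "move_arm", "payload": {
  "jaw": [2.8,2.8,2.8],
  "dp": [
    [0,0,0.1],
    [0,0,0],
    [0,0,0]
  ],
  "turn": [
    [0,0,0],
    [0,0,0],
    [0,0,0]
  ]
}}

```text
time_s: 10.25
position: [0.5023, -0.1365, 0.0271]
tool_rot: [[0.999, -0.037, -0.004], [-0.037, -0.999, -0.002], [-0.004, 0.002, -1.0]]
ft_force: [0.1, -0.2, -2.7]
grip_width: 0.0291
gripper_force: 40.1
```

Emit:
{"api": "move_arm", "payload": {
  "jaw": [2.8,2.8,2.8],
  "dp": [
    [0,0,0.1],
    [0,0,0],
    [0,0,0]
  ],
  "turn": [
    [0,0,0],
    [0,0,0],
    [0,0,0]
  ]
}}

```text
time_s: 10.5
position: [0.5023, -0.1365, 0.0261]
tool_rot: [[0.999, -0.037, -0.004], [-0.037, -0.999, -0.002], [-0.004, 0.002, -1.0]]
ft_force: [0.0, 0.2, -2.9]
grip_width: 0.0287
gripper_force: 40.1
```

Emit:
{"api": "move_arm", "payload": {
  "jaw": [2.8,2.8,2.8],
  "dp": [
    [0,0,0.1],
    [0,0,0],
    [0,0,0]
  ],
  "turn": [
    [0,0,0],
    [0,0,0],
    [0,0,0]
  ]
}}

```text
time_s: 10.75
position: [0.5025, -0.1369, 0.0255]
tool_rot: [[0.999, -0.037, -0.004], [-0.037, -0.999, -0.003], [-0.003, 0.003, -1.0]]
ft_force: [-0.7, -2.5, 0.6]
grip_width: 0.029
gripper_force: 40.5
```

Emit:
{"api": "move_arm", "payload": {
  "jaw": [2.8,2.8,2.8],
  "dp": [
    [0,0,0.1],
    [0,0,0],
    [0,0,0]
  ],
  "turn": [
    [0,0,0],
    [0,0,0],
    [0,0,0]
  ]
}}

```text
time_s: 11.0
position: [0.5027, -0.1374, 0.0249]
tool_rot: [[0.999, -0.036, -0.003], [-0.036, -0.999, -0.004], [-0.003, 0.004, -1.0]]
ft_force: [-1.5, -5.0, 5.9]
grip_width: 0.0287
gripper_force: 40.9
```

Emit:
{"api": "move_arm", "payload": {
  "jaw": [2.8,2.8,2.8,2.8],
  "dp": [
    [0,0.1,-0.05],
    [0,0.1,0],
    [0,0,0],
    [0,0,0]
  ],
  "turn": [
    [0,0,0],
    [0,0,0],
    [0,0,0],
    [0,0,0]
  ]
}}

```text
time_s: 11.33
position: [0.5025, -0.1377, 0.025]
tool_rot: [[0.999, -0.037, -0.003], [-0.037, -0.999, -0.001], [-0.003, 0.001, -1.0]]
ft_force: [2.1, 4.9, 4.4]
grip_width: 0.0286
gripper_force: 40.8
```

Emit:
{"api": "move_arm", "payload": {
  "jaw": [2.8,2.8,2.8],
  "dp": [
    [0,0,0.1],
    [0,0,0],
    [0,0,0]
  ],
  "turn": [
    [0,0,0],
    [0,0,0],
    [0,0,0]
  ]
}}

```text
time_s: 11.58
position: [0.5026, -0.1377, 0.0248]
tool_rot: [[0.999, -0.037, -0.003], [-0.037, -0.999, -0.001], [-0.003, 0.001, -1.0]]
ft_force: [-1.1, 6.2, 13.1]
grip_width: 0.0287
gripper_force: 41.8
```

Emit:
{"api": "move_arm", "payload": {
  "jaw": [2.8,2.8,2.8,2.8],
  "dp": [
    [0,-0.1,-0.15],
    [0,0,0],
    [0,0,0],
    [0,0,0]
  ],
  "turn": [
    [0,0,0],
    [0,0,0],
    [0,0,0],
    [0,0,0]
  ]
}}

```text
time_s: 11.92
position: [0.5021, -0.1375, 0.025]
tool_rot: [[0.999, -0.037, -0.005], [-0.037, -0.999, -0.002], [-0.005, 0.002, -1.0]]
ft_force: [-1.3, 0.1, -0.8]
grip_width: 0.0288
gripper_force: 40.3
```

Emit:
{"api": "move_arm", "payload": {
  "jaw": [2.8,2.8,2.8,2.8],
  "dp": [
    [0.2,0,0],
    [0.2,0,0],
    [0,0,0],
    [0,0,0]
  ],
  "turn": [
    [0,0,0],
    [0,0,0],
    [0,0,0],
    [0,0,0]
  ]
}}

```text
time_s: 12.25
position: [0.5065, -0.1377, 0.025]
tool_rot: [[0.999, -0.037, -0.004], [-0.037, -0.999, -0.002], [-0.004, 0.002, -1.0]]
ft_force: [-0.1, -0.1, -2.8]
grip_width: 0.0288
gripper_force: 40.3
```

Emit:
{"api": "move_arm", "payload": {
  "jaw": [2.8,2.8,2.8],
  "dp": [
    [0.2,0,0],
    [0.2,0,0],
    [0,0,0]
  ],
  "turn": [
    [0,0,0],
    [0,0,0],
    [0,0,0]
  ]
}}

```text
time_s: 12.5
position: [0.5108, -0.1379, 0.0251]
tool_rot: [[0.999, -0.037, -0.004], [-0.037, -0.999, -0.002], [-0.004, 0.002, -1.0]]
ft_force: [0.5, 0.0, -2.9]
grip_width: 0.0289
gripper_force: 40.2
```

Emit:
{"api": "move_arm", "payload": {
  "jaw": [2.8,2.8,2.8],
  "dp": [
    [0.15,0,0],
    [0.15,0,0],
    [0,0,0]
  ],
  "turn": [
    [0,0,0],
    [0,0,0],
    [0,0,0]
  ]
}}

```text
time_s: 12.75
position: [0.5136, -0.138, 0.0251]
tool_rot: [[0.999, -0.037, -0.004], [-0.037, -0.999, -0.002], [-0.004, 0.002, -1.0]]
ft_force: [0.7, -0.0, -3.0]
grip_width: 0.0291
gripper_force: 40.2
```

Emit:
{"api": "move_arm", "payload": {
  "jaw": [2.8,2.8,2.8],
  "dp": [
    [0.15,0,0],
    [0.15,0,0],
    [0,0,0]
  ],
  "turn": [
    [0,0,0],
    [0,0,0],
    [0,0,0]
  ]
}}

```text
time_s: 13.0
position: [0.5166, -0.1381, 0.0251]
tool_rot: [[0.999, -0.037, -0.004], [-0.037, -0.999, -0.002], [-0.004, 0.002, -1.0]]
ft_force: [-0.3, -0.8, -2.1]
grip_width: 0.029
gripper_force: 40.2
```

Emit:
{"api": "move_arm", "payload": {
  "jaw": [2.8,2.8,2.8],
  "dp": [
    [0.1,0,0],
    [0.1,0,0],
    [0,0,0]
  ],
  "turn": [
    [0,0,0],
    [0,0,0],
    [0,0,0]
  ]
}}

```text
time_s: 13.25
position: [0.5184, -0.1382, 0.0251]
tool_rot: [[0.999, -0.037, -0.004], [-0.037, -0.999, -0.002], [-0.004, 0.002, -1.0]]
ft_force: [0.9, -0.9, -2.6]
grip_width: 0.0288
gripper_force: 40.2
```

Emit:
{"api": "move_arm", "payload": {
  "jaw": [2.8,2.8,2.8],
  "dp": [
    [0.1,0,0],
    [0.1,0,0],
    [0,0,0]
  ],
  "turn": [
    [0,0,0],
    [0,0,0],
    [0,0,0]
  ]
}}

```text
time_s: 13.5
position: [0.5205, -0.1382, 0.0251]
tool_rot: [[0.999, -0.037, -0.004], [-0.037, -0.999, -0.002], [-0.004, 0.002, -1.0]]
ft_force: [0.4, -0.6, -2.2]
grip_width: 0.0291
gripper_force: 40.2
```

Emit:
{"api": "move_arm", "payload": {
  "jaw": [2.8,2.8,2.8],
  "dp": [
    [0.1,0,0],
    [0.1,0,0],
    [0,0,0]
  ],
  "turn": [
    [0,0,0],
    [0,0,0],
    [0,0,0]
  ]
}}

```text
time_s: 13.75
position: [0.5224, -0.1383, 0.0251]
tool_rot: [[0.999, -0.037, -0.004], [-0.037, -0.999, -0.002], [-0.004, 0.002, -1.0]]
ft_force: [0.6, -1.2, -2.9]
grip_width: 0.0289
gripper_force: 40.2
```

Emit:
{"api": "move_arm", "payload": {
  "jaw": [2.8,2.8,2.8],
  "dp": [
    [0.1,0,0],
    [0.1,0,0],
    [0,0,0]
  ],
  "turn": [
    [0,0,0],
    [0,0,0],
    [0,0,0]
  ]
}}

```text
time_s: 14.0
position: [0.5243, -0.1384, 0.0251]
tool_rot: [[0.999, -0.037, -0.004], [-0.037, -0.999, -0.002], [-0.004, 0.002, -1.0]]
ft_force: [-0.1, -0.9, -1.7]
grip_width: 0.0286
gripper_force: 40.2
```

Emit:
{"api": "move_arm", "payload": {
  "jaw": [2.8,2.8,2.8],
  "dp": [
    [0.1,0,0],
    [0.1,0,0],
    [0,0,0]
  ],
  "turn": [
    [0,0,0],
    [0,0,0],
    [0,0,0]
  ]
}}

```text
time_s: 14.25
position: [0.5259, -0.1385, 0.0251]
tool_rot: [[0.999, -0.037, -0.005], [-0.037, -0.999, -0.002], [-0.005, 0.002, -1.0]]
ft_force: [-4.7, -1.8, -0.4]
grip_width: 0.0289
gripper_force: 40.3
```

Emit:
{"api": "move_arm", "payload": {
  "jaw": [2.8,2.8],
  "dp": [
    [0,0,0],
    [0,0,0]
  ],
  "turn": [
    [0,0,0],
    [0,0,0]
  ]
}}

```text
time_s: 14.42
position: [0.5259, -0.1384, 0.025]
tool_rot: [[0.999, -0.037, -0.005], [-0.037, -0.999, -0.002], [-0.005, 0.002, -1.0]]
ft_force: [-3.3, -2.6, -1.4]
grip_width: 0.0288
gripper_force: 40.3
```

Emit:
{"api": "move_arm", "payload": {
  "jaw": [2.8,2.8,2.8],
  "dp": [
    [0.1,0,0],
    [0,0,0],
    [0,0,0]
  ],
  "turn": [
    [0,0,0],
    [0,0,0],
    [0,0,0]
  ]
}}

```text
time_s: 14.67
position: [0.5268, -0.1385, 0.0251]
tool_rot: [[0.999, -0.037, -0.005], [-0.037, -0.999, -0.002], [-0.005, 0.002, -1.0]]
ft_force: [-5.9, -2.6, 0.2]
grip_width: 0.0289
gripper_force: 40.3
```

Emit:
{"api": "move_arm", "payload": {
  "jaw": [2.8,2.8,2.8],
  "dp": [
    [0.1,0.05,0],
    [0,0,0],
    [0,0,0]
  ],
  "turn": [
    [0,0,0],
    [0,0,0],
    [0,0,0]
  ]
}}

```text
time_s: 14.92
position: [0.5275, -0.1386, 0.0249]
tool_rot: [[0.999, -0.036, -0.006], [-0.036, -0.999, -0.001], [-0.006, 0.002, -1.0]]
ft_force: [-5.8, -0.8, -0.1]
grip_width: 0.029
gripper_force: 40.4
```

Emit:
{"api": "move_arm", "payload": {
  "jaw": [2.8,2.8],
  "dp": [
    [0,0,0.02],
    [0,0,0]
  ],
  "turn": [
    [0,0,0],
    [0,0,0]
  ]
}}

```text
time_s: 15.08
position: [0.5275, -0.1386, 0.025]
tool_rot: [[0.999, -0.036, -0.006], [-0.036, -0.999, -0.001], [-0.006, 0.002, -1.0]]
ft_force: [-6.2, -0.4, 2.2]
grip_width: 0.0287
gripper_force: 40.5
```

Run:
```python
from h import *
for n in('side','top'):
    im,d=cams.get_image(n); cv2.imwrite(f'pics/{n}2.png',im[:,:,::-1]); np.save(f'pics/{n}2.npy',d)
```

Emit:
{"api": "move_arm", "payload": {
  "jaw": [3.2,3.6,4.2,4.2,4.2,4.2,4.2],
  "dp": [
    [0,0,0],
    [0,0,0],
    [0,0,0],
    [0,0,0],
    [0,0,0],
    [0,0,0],
    [0,0,0]
  ],
  "turn": [
    [0,0,0],
    [0,0,0],
    [0,0,0],
    [0,0,0],
    [0,0,0],
    [0,0,0],
    [0,0,0]
  ]
}}

```text
time_s: 15.77
position: [0.5283, -0.139, 0.0249]
tool_rot: [[0.999, -0.037, -0.004], [-0.037, -0.999, -0.002], [-0.004, 0.002, -1.0]]
ft_force: [-1.0, -0.3, -0.1]
grip_width: 0.0419
gripper_force: 0.0
```

Run:
```python
from h import *
for n in('side','top'):
    im,d=cams.get_image(n); cv2.imwrite(f'pics/{n}3.png',im[:,:,::-1]); np.save(f'pics/{n}3.npy',d)
a=[cv2.resize(cv2.imread(f'pics/{n}')[255:330,265:395],None,fx=4.5,fy=3.9,interpolation=cv2.INTER_CUBIC) for n in('side2.png','side3.png')]
cv2.imwrite('pics/cmp.png',np.vstack(a))
```

```text
(no output)
```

View pics/cmp.png

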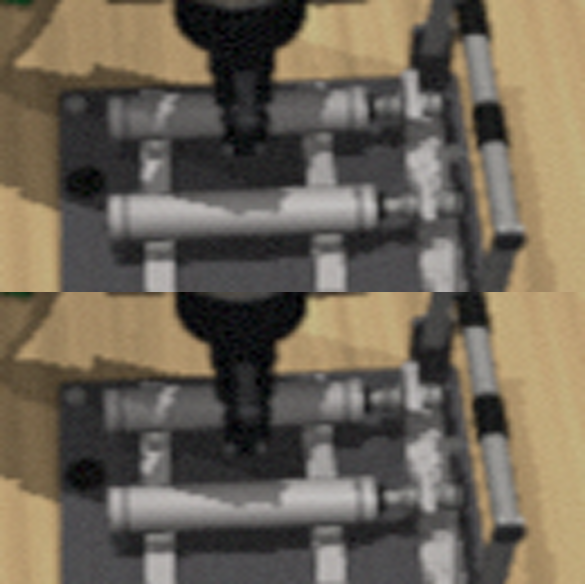

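Run:
```python
from h import *
u0=None
for n in ('side','top'):
    A=cv2.cvtColor(cv2.imread(f'pics/{n}2.png'),cv2.COLOR_BGR2GRAY).astype(np.float32);B=cv2.cvtColor(cv2.imread(f'pics/{n}3.png'),cv2.COLOR_BGR2GRAY).astype(np.float32)
    for nm,c in (('L near',rk(-.07,.08,.055)),('L far',rk(.077,.08,.05)),('mid near',rk(-.07,0,.055)),('mid far',rk(.077,0,.05))):
        u,v=np.round(pix(n,c)).astype(int); s=np.s_[v-7:v+8,u-7:u+8]
        a,b=A[s],B[s]; 
        # ECC translation
        M=np.eye(2,3,dtype=np.float32)
        try: cc,M=cv2.findTransformECC(a,b,M,cv2.MOTION_TRANSLATION,(3,100,1e-5),None,3); print(n,nm,(u,v),M[:,2].round(2),round(cc,3))
        except Exception as e: print(n,nm,'fail')
print(np.array(pix('side',rk(.01,.08,.05)))-pix('side',rk(0,.08,.05)))
d=np.array
```

```text
side L near (np.int64(290), np.int64(283)) [-0.82 -0.04] 0.993
side L far (np.int64(346), np.int64(281)) [-0.83  0.09] 0.993
side mid near (np.int64(291), np.int64(309)) [-0.04  0.03] 1.0
side mid far (np.int64(348), np.int64(307)) [-0.02 -0.  ] 1.0
top L near fail
top L far (np.int64(377), np.int64(221)) [0.03 0.01] 0.974
top mid near (np.int64(401), np.int64(274)) [-0.01 -0.  ] 1.0
top mid far (np.int64(405), np.int64(224)) [ 0.08 -0.35] 0.863
[ 3.77907562 -0.21578885]
```

Side crops before and after release: the left roller sprang back about 2 mm (its near end moved from crop x≈110 to 106), so friction only holds a small compression. I'll regrip, find the contact point and friction more exactly, then ease off until the wrist force is zero before releasing.

Emit:
{"api": "move_arm", "payload": {
  "jaw": [2.8,2.8,2.8,2.8],
  "dp": [
    [0,0,0],
    [0,0,0],
    [0,0,0],
    [0,0,0]
  ],
  "turn": [
    [0,0,0],
    [0,0,0],
    [0,0,0],
    [0,0,0]
  ],
  "force": 40
}}

```text
time_s: 16.2
position: [0.5282, -0.1387, 0.025]
tool_rot: [[0.999, -0.037, -0.004], [-0.037, -0.999, -0.002], [-0.004, 0.002, -1.0]]
ft_force: [-0.3, 3.2, 3.4]
grip_width: 0.0287
gripper_force: 39.3
```

Emit:
{"api": "move_arm", "payload": {
  "jaw": [2.8,2.8,2.8,2.8],
  "dp": [
    [-0.15,0,0],
    [-0.15,0,0],
    [0,0,0],
    [0,0,0]
  ],
  "turn": [
    [0,0,0],
    [0,0,0],
    [0,0,0],
    [0,0,0]
  ]
}}

```text
time_s: 16.53
position: [0.5256, -0.1387, 0.0251]
tool_rot: [[0.999, -0.037, -0.003], [-0.037, -0.999, -0.002], [-0.003, 0.002, -1.0]]
ft_force: [2.5, 4.5, 2.6]
grip_width: 0.0287
gripper_force: 39.3
```

Emit:
{"api": "move_arm", "payload": {
  "jaw": [2.8,2.8,2.8],
  "dp": [
    [0.1,0,0],
    [0,0,0],
    [0,0,0]
  ],
  "turn": [
    [0,0,0],
    [0,0,0],
    [0,0,0]
  ]
}}

```text
time_s: 16.78
position: [0.5256, -0.1386, 0.025]
tool_rot: [[0.999, -0.037, -0.006], [-0.037, -0.999, -0.002], [-0.006, 0.002, -1.0]]
ft_force: [-2.9, 4.7, 5.5]
grip_width: 0.0291
gripper_force: 39.8
```

Emit:
{"api": "move_arm", "payload": {
  "jaw": [2.8,2.8,2.8],
  "dp": [
    [0.1,0,0],
    [0,0,0],
    [0,0,0]
  ],
  "turn": [
    [0,0,0],
    [0,0,0],
    [0,0,0]
  ]
}}

```text
time_s: 17.03
position: [0.5258, -0.1386, 0.025]
tool_rot: [[0.999, -0.036, -0.008], [-0.036, -0.999, -0.001], [-0.007, 0.002, -1.0]]
ft_force: [-6.0, 3.2, 7.4]
grip_width: 0.0289
gripper_force: 39.9
```

Emit:
{"api": "move_arm", "payload": {
  "jaw": [2.8,2.8,2.8],
  "dp": [
    [0.1,0,0],
    [0,0,0],
    [0,0,0]
  ],
  "turn": [
    [0,0,0],
    [0,0,0],
    [0,0,0]
  ]
}}

```text
time_s: 17.28
position: [0.5265, -0.1386, 0.025]
tool_rot: [[0.999, -0.036, -0.008], [-0.036, -0.999, -0.001], [-0.008, 0.002, -1.0]]
ft_force: [-9.2, 2.6, 9.2]
grip_width: 0.0292
gripper_force: 39.9
```

Emit:
{"api": "move_arm", "payload": {
  "jaw": [2.8,2.8,2.8],
  "dp": [
    [0.1,0,0],
    [0,0,0],
    [0,0,0]
  ],
  "turn": [
    [0,0,0],
    [0,0,0],
    [0,0,0]
  ]
}}

```text
time_s: 17.53
position: [0.5273, -0.1386, 0.0249]
tool_rot: [[0.999, -0.036, -0.009], [-0.036, -0.999, -0.001], [-0.009, 0.001, -1.0]]
ft_force: [-9.1, 3.2, 9.3]
grip_width: 0.0288
gripper_force: 40.0
```

Emit:
{"api": "move_arm", "payload": {
  "jaw": [2.8,2.8,2.8],
  "dp": [
    [0,-0.05,-0.1],
    [0,0,0],
    [0,0,0]
  ],
  "turn": [
    [0,0,0],
    [0,0,0],
    [0,0,0]
  ]
}}

```text
time_s: 17.78
position: [0.5286, -0.1386, 0.0253]
tool_rot: [[0.999, -0.037, -0.006], [-0.037, -0.999, -0.002], [-0.006, 0.002, -1.0]]
ft_force: [-2.8, -0.2, -3.1]
grip_width: 0.0291
gripper_force: 39.6
```

Emit:
{"api": "move_arm", "payload": {
  "jaw": [2.8,2.8,2.8],
  "dp": [
    [0,0,0],
    [0,0,0],
    [0,0,0]
  ],
  "turn": [
    [0,0,0],
    [0,0,0],
    [0,0,0]
  ]
}}

```text
time_s: 18.03
position: [0.529, -0.1386, 0.0256]
tool_rot: [[0.999, -0.037, -0.005], [-0.037, -0.999, -0.002], [-0.005, 0.002, -1.0]]
ft_force: [-2.9, -0.4, -3.2]
grip_width: 0.0289
gripper_force: 39.7
```

Emit:
{"api": "move_arm", "payload": {
  "jaw": [2.8,2.8,2.8],
  "dp": [
    [0,0,0.05],
    [0,0,0],
    [0,0,0]
  ],
  "turn": [
    [0,0,0],
    [0,0,0],
    [0,0,0]
  ]
}}

```text
time_s: 18.28
position: [0.5291, -0.1386, 0.0253]
tool_rot: [[0.999, -0.037, -0.005], [-0.037, -0.999, -0.002], [-0.005, 0.002, -1.0]]
ft_force: [-4.0, -1.4, -3.6]
grip_width: 0.029
gripper_force: 39.8
```

Emit:
{"api": "move_arm", "payload": {
  "jaw": [2.8,2.8,2.8],
  "dp": [
    [-0.05,0,0.02],
    [0,0,0],
    [0,0,0]
  ],
  "turn": [
    [0,0,0],
    [0,0,0],
    [0,0,0]
  ]
}}

```text
time_s: 18.53
position: [0.5289, -0.1386, 0.0252]
tool_rot: [[0.999, -0.037, -0.004], [-0.037, -0.999, -0.002], [-0.004, 0.003, -1.0]]
ft_force: [-2.0, -1.3, -2.2]
grip_width: 0.029
gripper_force: 39.8
```

Emit:
{"api": "move_arm", "payload": {
  "jaw": [2.8,2.8,2.8],
  "dp": [
    [0,0.02,0.04],
    [0,0,0],
    [0,0,0]
  ],
  "turn": [
    [0,0,0],
    [0,0,0],
    [0,0,0]
  ]
}}

```text
time_s: 18.78
position: [0.5289, -0.1387, 0.0251]
tool_rot: [[0.999, -0.037, -0.004], [-0.037, -0.999, -0.002], [-0.004, 0.002, -1.0]]
ft_force: [-2.2, 0.6, 1.8]
grip_width: 0.0289
gripper_force: 40.2
```

Emit:
{"api": "move_arm", "payload": {
  "jaw": [2.8,2.8,2.8],
  "dp": [
    [-0.03,0,0],
    [0,0,0],
    [0,0,0]
  ],
  "turn": [
    [0,0,0],
    [0,0,0],
    [0,0,0]
  ]
}}

```text
time_s: 19.03
position: [0.5289, -0.1387, 0.0251]
tool_rot: [[0.999, -0.037, -0.003], [-0.037, -0.999, -0.002], [-0.003, 0.003, -1.0]]
ft_force: [-0.4, 1.6, 3.3]
grip_width: 0.0287
gripper_force: 40.2
```

```bash
cat > cmp.py <<'E'
import sys
from h import *
def snap(k):
    im,d=cams.get_image('side'); cv2.imwrite(f'pics/side_{k}.png',im[:,:,::-1])
def shift(k1,k2,yy):
    A,B=[cv2.cvtColor(cv2.imread(f'pics/side_{k}.png'),cv2.COLOR_BGR2GRAY).astype(np.float32) for k in(k1,k2)]
    for a in (-.07,.07):
        u,v=np.round(pix('side',rk(a,yy,.055))).astype(int); s=np.s_[v-7:v+8,u-7:u+8]
        cc,M=cv2.findTransformECC(A[s],B[s],np.eye(2,3,dtype=np.float32),cv2.MOTION_TRANSLATION,(3,100,1e-5),None,3); print('mm along x',(M[0,2]/.378).round(2),'v px',M[1,2].round(2),round(cc,3))
E
python3 -c "
from cmp import *
snap('a')"
```

```text
(no output)
```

Emit:
{"api": "move_arm", "payload": {
  "jaw": [3.0,3.2,3.6,4.2,4.2,4.2],
  "dp": [
    [0,0,-0.02],
    [0,0,0],
    [0,0,0],
    [0,0,0],
    [0,0,0],
    [0,0,0]
  ],
  "turn": [
    [0,0,0],
    [0,0,0],
    [0,0,0],
    [0,0,0],
    [0,0,0],
    [0,0,0]
  ]
}}

```text
time_s: 19.58
position: [0.5284, -0.1388, 0.025]
tool_rot: [[0.999, -0.037, -0.004], [-0.037, -0.999, -0.002], [-0.004, 0.002, -1.0]]
ft_force: [0.5, 0.3, -0.3]
grip_width: 0.0419
gripper_force: 0.0
```

```bash
python3 -c "
from cmp import *
snap('b'); shift('a','b',.08); cv2.imwrite('pics/side_3.png',cv2.imread('pics/side3.png')); cv2.imwrite('pics/side_2.png',cv2.imread('pics/side2.png'));shift('3','b',.08);shift('2','b',.08)"
```

```text
mm along x -0.24 v px 0.05 0.995
mm along x -0.2 v px 0.05 0.992
mm along x 0.13 v px 0.02 0.997
mm along x 0.34 v px 0.01 0.995
mm along x -2.06 v px -0.0 0.995
mm along x -1.79 v px 0.28 0.972
```

Run:
```python
from h import *
s=observe(); R=np.array(s['tool_rot']); p=np.array(s['position'])
T=rot(1.5,20); c=np.array([.5350,.242,.076]); q=p+[-.01,0,.09]
plan([(q,R,4),(c-T[:,2]*.06,T,13),(c+T[:,2]*.019,T,5)])
```

```text
4 dp [[-0.26,0.01,-2.25],[-0.26,0.02,-2.25],[-0.26,0.01,-2.25],[-0.26,0.02,-2.25]] turn [0.0, 0.0, 0.0] max 2.25 [ 0.5184 -0.1388  0.115 ]
13 dp [[-0.14,-2.92,-0.14],[-0.12,-2.92,-0.14],[-0.1,-2.92,-0.14],[-0.08,-2.92,-0.14],[-0.06,-2.93,-0.14],[-0.05,-2.93,-0.14],[-0.03,-2.92,-0.14],[-0.01,-2.93,-0.13],[0.01,-2.92,-0.13],[0.03,-2.93,-0.13],[0.04,-2.92,-0.12],[0.06,-2.93,-0.12],[0.08,-2.92,-0.11]] turn [0.001, 0.027, -0.005] max 2.93 [0.5145 0.2414 0.1323]
5 dp [[0.0,-0.0,1.58],[0.01,-0.0,1.58],[0.0,-0.0,1.58],[0.01,-0.0,1.58],[0.0,-0.0,1.58]] turn [-0.0, 0.0, 0.001] max 1.58 [0.5415 0.2422 0.0581]
```

Run:
```python
from h import *
s=observe(); R=np.array(s['tool_rot']); p=np.array(s['position'])
T=rot(1.5,20); c=np.array([.5350,.242,.076]); q=p+[-.02,0,.14]
plan([(q,R,5),(c-T[:,2]*.08,T,12)])
```

```text
5 dp [[-0.41,0.02,-2.8],[-0.41,0.02,-2.8],[-0.41,0.02,-2.8],[-0.41,0.02,-2.8],[-0.42,0.03,-2.79]] turn [0.0, 0.0, 0.0] max 2.8 [ 0.5084 -0.1388  0.165 ]
12 dp [[-0.12,-3.17,0.11],[-0.11,-3.17,0.11],[-0.1,-3.17,0.11],[-0.08,-3.16,0.11],[-0.07,-3.17,0.11],[-0.06,-3.17,0.11],[-0.05,-3.16,0.11],[-0.03,-3.17,0.11],[-0.02,-3.16,0.12],[-0.01,-3.17,0.12],[0.0,-3.16,0.12],[0.02,-3.17,0.12]] turn [0.001, 0.029, -0.005] max 3.17 [0.5076 0.2413 0.1512]
```

Emit:
{"api": "move_arm", "payload": {
  "jaw": [4.3,4.3,4.3,4.3,4.3,4.3,4.3],
  "dp": [
    [0,0,-1],
    [0,0,-2],
    [0,0,-2.5],
    [-0.5,0,-2.5],
    [-0.5,0,-2.5],
    [-0.5,0,-2.5],
    [-0.5,0.1,-1]
  ],
  "turn": [
    [0,0,0],
    [0,0,0],
    [0,0,0],
    [0,0,0],
    [0,0,0],
    [0,0,0],
    [0,0,0]
  ]
}}

```text
time_s: 20.22
position: [0.5096, -0.139, 0.169]
tool_rot: [[0.999, -0.036, 0.001], [-0.036, -0.999, -0.005], [0.001, 0.005, -1.0]]
ft_force: [0.1, -0.6, -0.2]
grip_width: 0.043
gripper_force: 0.0
```

Emit:
{"api": "move_arm", "payload": {
  "jaw": [4.5,4.5,4.5,4.5,4.5,4.5,4.5,4.5,4.5,4.5,4.5,4.5],
  "dp": [
    [-0.1,-3.2,0.1],
    [-0.1,-3.2,0.1],
    [-0.1,-3.2,0.1],
    [-0.1,-3.2,0.1],
    [-0.1,-3.2,0.1],
    [-0.1,-3.2,0.1],
    [-0.05,-3.2,0.1],
    [0,-3.2,0.1],
    [0,-3.2,0.1],
    [0,-3.2,0.1],
    [0,-3.2,0.1],
    [0,-3,0.1]
  ],
  "turn": [
    [0.001,0.029,-0.005],
    [0.001,0.029,-0.005],
    [0.001,0.029,-0.005],
    [0.001,0.029,-0.005],
    [0.001,0.029,-0.005],
    [0.001,0.029,-0.005],
    [0.001,0.029,-0.005],
    [0.001,0.029,-0.005],
    [0.001,0.029,-0.005],
    [0.001,0.029,-0.005],
    [0.001,0.029,-0.005],
    [0.001,0.029,-0.005]
  ]
}}

```text
time_s: 21.22
position: [0.5073, 0.2451, 0.1528]
tool_rot: [[0.941, 0.025, 0.338], [0.023, -1.0, 0.008], [0.338, 0.0, -0.941]]
ft_force: [1.1, -1.3, 0.4]
grip_width: 0.045
gripper_force: 0.0
```

Emit:
{"api": "move_arm", "payload": {
  "jaw": [4.5,4.5],
  "dp": [
    [0,0,0],
    [0,0,0]
  ],
  "turn": [
    [0,0,0],
    [0,0,0]
  ]
}}

```text
time_s: 21.38
position: [0.507, 0.2445, 0.1525]
tool_rot: [[0.941, 0.027, 0.336], [0.026, -1.0, 0.008], [0.336, 0.001, -0.942]]
ft_force: [-0.3, -0.7, -0.3]
grip_width: 0.0448
gripper_force: 0.0
```

Run:
```python
from h import *
s=observe(); p=np.array(s['position']); print(s['time_s'],p)
T=rot(1.5,20); c=np.array([.5350,.242,.076])
plan([(c+T[:,2]*.019,T,6)])
```

```text
21.3833 [0.506977   0.24454213 0.15249231]
6 dp [[0.01,0.05,1.67],[0.01,0.05,1.67],[0.01,0.06,1.68],[0.01,0.05,1.67],[0.0,0.06,1.68],[0.01,0.05,1.67]] turn [0.0, 0.001, 0.0] max 1.68 [0.5415 0.2422 0.0582]
```

Emit:
{"api": "move_arm", "payload": {
  "jaw": [4.5,4.5,4.5,4.5,4.5,4.5,4,3.4,2.8,2.8,2.8],
  "dp": [
    [0,0.05,1.7],
    [0,0.05,1.7],
    [0,0.05,1.7],
    [0,0.05,1.7],
    [0,0.05,1.6],
    [0,0.05,1.6],
    [0,0,0],
    [0,0,0],
    [0,0,0],
    [0,0,0],
    [0,0,0]
  ],
  "turn": [
    [0,0,0],
    [0,0,0],
    [0,0,0],
    [0,0,0],
    [0,0,0],
    [0,0,0],
    [0,0,0],
    [0,0,0],
    [0,0,0],
    [0,0,0],
    [0,0,0]
  ],
  "force": 40
}}

```text
time_s: 22.3
position: [0.5411, 0.2416, 0.0598]
tool_rot: [[0.941, 0.024, 0.337], [0.023, -1.0, 0.009], [0.337, -0.001, -0.941]]
ft_force: [-1.4, 5.2, -0.8]
grip_width: 0.029
gripper_force: 39.0
```

Run:
```python
from h import *
s=observe(); R=np.array(s['tool_rot']); p=np.array(s['position']); print(p,(p-R[:,2]*.0201).round(4),s['ft_force'],s['grip_width'])
T=rot(np.degrees(W)); g=rk(-.020,-.08,.0249)+[0,.0013,0]; print(g)
q=p-R[:,2]*.03; q2=q+[-.01,-.03,.10]
st=plan([(q2,R,4),(g+[0,0,.13],T,12),(g+[0,0,.012],T,5)],(q,R))
```

```text
[0.5410863  0.2416293  0.05979166] [0.5343 0.2415 0.0787] [-1.40762511  5.1661591  -0.81231693] 0.028991906079519694
[ 0.49605436 -0.29740542  0.0249    ]
4 dp [[0.59,0.74,-2.44],[0.59,0.74,-2.45],[0.59,0.74,-2.44],[0.6,0.75,-2.45]] turn [0.0, 0.0, 0.0] max 2.45 [0.521  0.2114 0.1881]
12 dp [[-0.38,4.23,0.15],[-0.36,4.24,0.17],[-0.33,4.24,0.18],[-0.31,4.24,0.2],[-0.28,4.24,0.21],[-0.25,4.24,0.22],[-0.22,4.24,0.23],[-0.2,4.24,0.24],[-0.17,4.24,0.25],[-0.14,4.24,0.26],[-0.11,4.25,0.27],[-0.07,4.24,0.28]] turn [-0.001, -0.029, 0.005] max 4.25 [ 0.4961 -0.2974  0.1549]
5 dp [[0.01,-0.0,2.36],[0.01,-0.0,2.36],[0.0,-0.0,2.36],[0.0,-0.0,2.36],[-0.0,-0.01,2.36]] turn [0.0, 0.001, 0.0] max 2.36 [ 0.4961 -0.2974  0.0369]
```

Emit:
{"api": "move_arm", "payload": {
  "jaw": [2.8,2.8,2.8,2.8,2.8,2.8,2.8],
  "dp": [
    [0,0,-0.6],
    [0,0,-1.2],
    [0,0,-1.2],
    [0.6,0.7,-2.4],
    [0.6,0.7,-2.4],
    [0.6,0.8,-2.4],
    [0.6,0.8,-2.5]
  ],
  "turn": [
    [0,0,0],
    [0,0,0],
    [0,0,0],
    [0,0,0],
    [0,0,0],
    [0,0,0],
    [0,0,0]
  ]
}}

```text
time_s: 22.88
position: [0.521, 0.2103, 0.1888]
tool_rot: [[0.941, 0.024, 0.337], [0.023, -1.0, 0.008], [0.337, 0.001, -0.941]]
ft_force: [0.5, 0.2, -4.0]
grip_width: 0.0287
gripper_force: 39.0
```

Emit:
{"api": "move_arm", "payload": {
  "jaw": [2.8,2.8,2.8,2.8,2.8,2.8,2.8,2.8,2.8,2.8,2.8,2.8],
  "dp": [
    [-0.4,2,0.1],
    [-0.4,3.5,0.2],
    [-0.35,4,0.2],
    [-0.3,4,0.2],
    [-0.3,4,0.2],
    [-0.25,4,0.2],
    [-0.2,4,0.2],
    [-0.2,4,0.25],
    [-0.2,4,0.25],
    [-0.15,4,0.25],
    [-0.1,4,0.3],
    [-0.1,4,0.3]
  ],
  "turn": [
    [-0.001,-0.029,0.005],
    [-0.001,-0.029,0.005],
    [-0.001,-0.029,0.005],
    [-0.001,-0.029,0.005],
    [-0.001,-0.029,0.005],
    [-0.001,-0.029,0.005],
    [-0.001,-0.029,0.005],
    [-0.001,-0.029,0.005],
    [-0.001,-0.029,0.005],
    [-0.001,-0.029,0.005],
    [-0.001,-0.029,0.005],
    [-0.001,-0.029,0.005]
  ]
}}

```text
time_s: 23.88
position: [0.4945, -0.246, 0.1552]
tool_rot: [[0.999, -0.037, -0.004], [-0.037, -0.999, -0.003], [-0.004, 0.003, -1.0]]
ft_force: [1.6, 0.1, -2.4]
grip_width: 0.0287
gripper_force: 39.1
```

Emit:
{"api": "move_arm", "payload": {
  "jaw": [2.8,2.8,2.8,2.8],
  "dp": [
    [0,2.5,0.2],
    [0,1.5,0.1],
    [0,0,0],
    [0,0,0]
  ],
  "turn": [
    [0,0,0],
    [0,0,0],
    [0,0,0],
    [0,0,0]
  ]
}}

```text
time_s: 24.22
position: [0.4935, -0.2838, 0.1515]
tool_rot: [[0.999, -0.037, -0.004], [-0.037, -0.999, -0.002], [-0.004, 0.002, -1.0]]
ft_force: [-0.6, 0.2, -2.9]
grip_width: 0.0286
gripper_force: 39.2
```

Run:
```python
from h import *
s=observe(); R=np.array(s['tool_rot']); p=np.array(s['position']); print(s['time_s'],p,R.round(3).tolist(),s['ft_force'],s['grip_width'])
T=rot(np.degrees(W)); g=rk(-.020,-.08,.0249)+[0,.0013,0]
st=plan([(g+[0,0,.10],T,2),(g+[0,0,.006],T,6)])
```

```text
24.2167 [ 0.49349613 -0.28382338  0.15146467] [[0.999, -0.037, -0.004], [-0.037, -0.999, -0.002], [-0.004, 0.002, -1.0]] [-0.63320789  0.16980621 -2.92711982] 0.02858850679375387
2 dp [[0.16,0.67,1.33],[0.15,0.67,1.33]] turn [0.001, 0.002, -0.0] max 1.33 [ 0.496  -0.2974  0.1249]
6 dp [[0.0,0.0,1.57],[0.0,0.0,1.57],[0.0,0.0,1.56],[0.0,0.0,1.57],[0.0,0.0,1.56],[0.0,0.0,1.57]] turn [0.0, -0.0, -0.0] max 1.57 [ 0.496  -0.2974  0.0309]
```

Emit:
{"api": "move_arm", "payload": {
  "jaw": [2.8,2.8,2.8,2.8,2.8,2.8,2.8,2.8,2.8,2.8],
  "dp": [
    [0.1,0.65,1.3],
    [0.1,0.7,1.3],
    [0,0,1.6],
    [0,0,1.6],
    [0,0,1.6],
    [0,0,1.6],
    [0,0,1.5],
    [0,0,1.2],
    [0,0,0.2],
    [0,0,0]
  ],
  "turn": [
    [0,0.002,0],
    [0,0.002,0],
    [0,0,0],
    [0,0,0],
    [0,0,0],
    [0,0,0],
    [0,0,0],
    [0,0,0],
    [0,0,0],
    [0,0,0]
  ]
}}

```text
time_s: 25.05
position: [0.4954, -0.2965, 0.032]
tool_rot: [[0.999, -0.035, -0.001], [-0.035, -0.999, -0.002], [-0.001, 0.002, -1.0]]
ft_force: [-0.0, 0.5, -3.4]
grip_width: 0.0287
gripper_force: 39.1
```

Emit:
{"api": "move_arm", "payload": {
  "jaw": [2.8,2.8,2.8,2.8],
  "dp": [
    [0,0,0.1],
    [0,0,0.1],
    [0,0,0],
    [0,0,0]
  ],
  "turn": [
    [0,0,0],
    [0,0,0],
    [0,0,0],
    [0,0,0]
  ]
}}

```text
time_s: 25.38
position: [0.4954, -0.2981, 0.0303]
tool_rot: [[0.999, -0.037, 0.0], [-0.037, -0.999, -0.003], [0.0, 0.003, -1.0]]
ft_force: [-0.4, -0.1, -3.7]
grip_width: 0.029
gripper_force: 39.1
```

Emit:
{"api": "move_arm", "payload": {
  "jaw": [2.8,2.8,2.8],
  "dp": [
    [0,0,0.1],
    [0,0,0],
    [0,0,0]
  ],
  "turn": [
    [0,0,0],
    [0,0,0],
    [0,0,0]
  ]
}}

```text
time_s: 25.63
position: [0.4952, -0.2981, 0.0288]
tool_rot: [[0.999, -0.037, -0.0], [-0.037, -0.999, -0.002], [-0.0, 0.002, -1.0]]
ft_force: [-0.1, -0.5, -3.4]
grip_width: 0.0288
gripper_force: 39.1
```

Settled weight reads about −3.3 N. I'll lower the rest in small steps.

Emit:
{"api": "move_arm", "payload": {
  "jaw": [2.8,2.8,2.8,2.8],
  "dp": [
    [0,0,0.1],
    [0,0,0.1],
    [0,0,0],
    [0,0,0]
  ],
  "turn": [
    [0,0,0],
    [0,0,0],
    [0,0,0],
    [0,0,0]
  ]
}}

```text
time_s: 25.97
position: [0.4955, -0.2977, 0.0275]
tool_rot: [[0.999, -0.037, 0.0], [-0.037, -0.999, -0.002], [0.0, 0.002, -1.0]]
ft_force: [-0.2, 3.6, 5.5]
grip_width: 0.0292
gripper_force: 40.0
```

Emit:
{"api": "move_arm", "payload": {
  "jaw": [2.8,2.8,2.8],
  "dp": [
    [0,0,0.1],
    [0,0,0],
    [0,0,0]
  ],
  "turn": [
    [0,0,0],
    [0,0,0],
    [0,0,0]
  ]
}}

```text
time_s: 26.22
position: [0.4956, -0.2976, 0.0272]
tool_rot: [[0.999, -0.037, 0.001], [-0.037, -0.999, -0.002], [0.001, 0.002, -1.0]]
ft_force: [-2.5, 5.6, 12.0]
grip_width: 0.0291
gripper_force: 40.7
```

Emit:
{"api": "move_arm", "payload": {
  "jaw": [2.8,2.8,2.8],
  "dp": [
    [0,0,0.05],
    [0,0,0],
    [0,0,0]
  ],
  "turn": [
    [0,0,0],
    [0,0,0],
    [0,0,0]
  ]
}}

```text
time_s: 26.47
position: [0.4956, -0.2976, 0.0272]
tool_rot: [[0.999, -0.037, 0.001], [-0.037, -0.999, -0.003], [0.001, 0.003, -1.0]]
ft_force: [-3.2, 6.9, 16.5]
grip_width: 0.0289
gripper_force: 41.2
```

Emit:
{"api": "move_arm", "payload": {
  "jaw": [2.8,2.8,2.8],
  "dp": [
    [0,-0.12,-0.15],
    [0,0,0],
    [0,0,0]
  ],
  "turn": [
    [0,0,0],
    [0,0,0],
    [0,0,0]
  ]
}}

```text
time_s: 26.72
position: [0.4956, -0.2973, 0.0273]
tool_rot: [[0.999, -0.037, 0.001], [-0.037, -0.999, -0.004], [0.001, 0.003, -1.0]]
ft_force: [-0.4, -0.2, 4.9]
grip_width: 0.0287
gripper_force: 39.9
```

Emit:
{"api": "move_arm", "payload": {
  "jaw": [2.8,2.8,2.8],
  "dp": [
    [0,0,0.05],
    [0,0,0],
    [0,0,0]
  ],
  "turn": [
    [0,0,0],
    [0,0,0],
    [0,0,0]
  ]
}}

```text
time_s: 26.97
position: [0.4957, -0.2974, 0.0271]
tool_rot: [[0.999, -0.037, 0.001], [-0.037, -0.999, -0.004], [0.001, 0.004, -1.0]]
ft_force: [-1.5, 0.2, 10.0]
grip_width: 0.0284
gripper_force: 40.5
```

Emit:
{"api": "move_arm", "payload": {
  "jaw": [2.8,2.8,2.8,2.8,2.8],
  "dp": [
    [0,0,-0.15],
    [0,0,0],
    [0.2,0,0],
    [0.2,0,0],
    [0,0,0]
  ],
  "turn": [
    [0,0,0],
    [0,0,0],
    [0,0,0],
    [0,0,0],
    [0,0,0]
  ]
}}

```text
time_s: 27.38
position: [0.4996, -0.2973, 0.0275]
tool_rot: [[0.999, -0.037, -0.0], [-0.037, -0.999, -0.003], [-0.0, 0.003, -1.0]]
ft_force: [-0.3, -3.3, -1.5]
grip_width: 0.0288
gripper_force: 39.5
```

Emit:
{"api": "move_arm", "payload": {
  "jaw": [2.8,2.8,2.8,2.8],
  "dp": [
    [0.2,0,0],
    [0.2,0,0],
    [0,0,0],
    [0,0,0]
  ],
  "turn": [
    [0,0,0],
    [0,0,0],
    [0,0,0],
    [0,0,0]
  ]
}}

```text
time_s: 27.72
position: [0.5037, -0.2973, 0.0277]
tool_rot: [[0.999, -0.037, 0.0], [-0.037, -0.999, -0.003], [0.001, 0.003, -1.0]]
ft_force: [1.1, -2.9, -2.0]
grip_width: 0.0285
gripper_force: 39.4
```

Emit:
{"api": "move_arm", "payload": {
  "jaw": [2.8,2.8,2.8],
  "dp": [
    [0.15,0,0],
    [0.15,0,0],
    [0,0,0]
  ],
  "turn": [
    [0,0,0],
    [0,0,0],
    [0,0,0]
  ]
}}

```text
time_s: 27.97
position: [0.5065, -0.2973, 0.0278]
tool_rot: [[0.999, -0.037, -0.0], [-0.037, -0.999, -0.002], [-0.0, 0.003, -1.0]]
ft_force: [-0.7, -2.6, -0.4]
grip_width: 0.0286
gripper_force: 39.4
```

Emit:
{"api": "move_arm", "payload": {
  "jaw": [2.8,2.8,2.8],
  "dp": [
    [0.15,0.06,0],
    [0.15,0,-0.02],
    [0,0,0]
  ],
  "turn": [
    [0,0,0],
    [0,0,0],
    [0,0,0]
  ]
}}

```text
time_s: 28.22
position: [0.5096, -0.2976, 0.0277]
tool_rot: [[0.999, -0.037, -0.0], [-0.037, -0.999, -0.002], [-0.0, 0.002, -1.0]]
ft_force: [0.8, -0.3, -3.0]
grip_width: 0.0289
gripper_force: 39.4
```

Emit:
{"api": "move_arm", "payload": {
  "jaw": [2.8,2.8,2.8],
  "dp": [
    [0.1,0,0],
    [0.1,0,0],
    [0,0,0]
  ],
  "turn": [
    [0,0,0],
    [0,0,0],
    [0,0,0]
  ]
}}

```text
time_s: 28.47
position: [0.5114, -0.2978, 0.0278]
tool_rot: [[0.999, -0.037, -0.0], [-0.037, -0.999, -0.002], [-0.0, 0.002, -1.0]]
ft_force: [-0.2, -0.0, -4.2]
grip_width: 0.0285
gripper_force: 39.3
```

Emit:
{"api": "move_arm", "payload": {
  "jaw": [2.8,2.8,2.8],
  "dp": [
    [0.1,0,0],
    [0.1,0,0],
    [0,0,0]
  ],
  "turn": [
    [0,0,0],
    [0,0,0],
    [0,0,0]
  ]
}}

```text
time_s: 28.72
position: [0.5135, -0.298, 0.0279]
tool_rot: [[0.999, -0.037, -0.0], [-0.037, -0.999, -0.002], [-0.0, 0.002, -1.0]]
ft_force: [0.1, 0.3, -3.5]
grip_width: 0.0286
gripper_force: 39.3
```

Emit:
{"api": "move_arm", "payload": {
  "jaw": [2.8,2.8,2.8],
  "dp": [
    [0.1,0,0],
    [0.1,0,0],
    [0,0,0]
  ],
  "turn": [
    [0,0,0],
    [0,0,0],
    [0,0,0]
  ]
}}

```text
time_s: 28.97
position: [0.5155, -0.2982, 0.0279]
tool_rot: [[0.999, -0.037, -0.0], [-0.037, -0.999, -0.002], [-0.0, 0.002, -1.0]]
ft_force: [-0.8, 0.1, -3.4]
grip_width: 0.0288
gripper_force: 39.3
```

Roller is free of the saddles (Fz = weight), so Fx now reads the spring alone.

Emit:
{"api": "move_arm", "payload": {
  "jaw": [2.8,2.8,2.8],
  "dp": [
    [0.1,0,0],
    [0.1,0,0],
    [0,0,0]
  ],
  "turn": [
    [0,0,0],
    [0,0,0],
    [0,0,0]
  ]
}}

```text
time_s: 29.22
position: [0.5175, -0.2983, 0.0279]
tool_rot: [[0.999, -0.037, -0.0], [-0.037, -0.999, -0.002], [-0.0, 0.002, -1.0]]
ft_force: [-0.1, 0.1, -3.8]
grip_width: 0.0289
gripper_force: 39.3
```

Emit:
{"api": "move_arm", "payload": {
  "jaw": [2.8,2.8,2.8],
  "dp": [
    [0.1,0,0],
    [0.1,0,0],
    [0,0,0]
  ],
  "turn": [
    [0,0,0],
    [0,0,0],
    [0,0,0]
  ]
}}

```text
time_s: 29.47
position: [0.5193, -0.2983, 0.0279]
tool_rot: [[0.999, -0.037, -0.001], [-0.037, -0.999, -0.002], [-0.001, 0.002, -1.0]]
ft_force: [-1.0, -0.6, -2.5]
grip_width: 0.0291
gripper_force: 39.3
```

Emit:
{"api": "move_arm", "payload": {
  "jaw": [2.8,2.8,2.8],
  "dp": [
    [0.1,0,0],
    [0.1,0,0],
    [0,0,0]
  ],
  "turn": [
    [0,0,0],
    [0,0,0],
    [0,0,0]
  ]
}}

```text
time_s: 29.72
position: [0.521, -0.2983, 0.0278]
tool_rot: [[0.999, -0.037, -0.001], [-0.037, -0.999, -0.002], [-0.001, 0.002, -1.0]]
ft_force: [-3.3, -1.4, -3.0]
grip_width: 0.0292
gripper_force: 39.3
```

Emit:
{"api": "move_arm", "payload": {
  "jaw": [2.8,2.8,2.8],
  "dp": [
    [0.08,0.02,0.03],
    [0,0,0],
    [0,0,0]
  ],
  "turn": [
    [0,0,0],
    [0,0,0],
    [0,0,0]
  ]
}}

```text
time_s: 29.97
position: [0.5217, -0.2984, 0.0276]
tool_rot: [[0.999, -0.037, -0.001], [-0.037, -0.999, -0.002], [-0.001, 0.002, -1.0]]
ft_force: [-5.3, 1.3, -1.2]
grip_width: 0.0292
gripper_force: 39.5
```

Emit:
{"api": "move_arm", "payload": {
  "jaw": [2.8,2.8,2.8],
  "dp": [
    [0,0.01,0.05],
    [0,0,0],
    [0,0,0]
  ],
  "turn": [
    [0,0,0],
    [0,0,0],
    [0,0,0]
  ]
}}

```text
time_s: 30.22
position: [0.5218, -0.2985, 0.0274]
tool_rot: [[0.999, -0.037, -0.001], [-0.037, -0.999, -0.002], [-0.001, 0.002, -1.0]]
ft_force: [-4.8, 1.3, 0.5]
grip_width: 0.0285
gripper_force: 39.7
```

Emit:
{"api": "move_arm", "payload": {
  "jaw": [2.8,2.8,2.8],
  "dp": [
    [-0.04,0,0],
    [0,0,0],
    [0,0,0]
  ],
  "turn": [
    [0,0,0],
    [0,0,0],
    [0,0,0]
  ]
}}

```text
time_s: 30.47
position: [0.5217, -0.2985, 0.0274]
tool_rot: [[0.999, -0.037, -0.0], [-0.037, -0.999, -0.002], [-0.0, 0.002, -1.0]]
ft_force: [-4.0, 3.0, 1.8]
grip_width: 0.0283
gripper_force: 39.7
```

Emit:
{"api": "move_arm", "payload": {
  "jaw": [2.8,2.8,2.8],
  "dp": [
    [-0.04,-0.02,0],
    [0,0,0],
    [0,0,0]
  ],
  "turn": [
    [0,0,0],
    [0,0,0],
    [0,0,0]
  ]
}}

```text
time_s: 30.72
position: [0.5216, -0.2985, 0.0274]
tool_rot: [[0.999, -0.037, 0.0], [-0.037, -0.999, -0.003], [0.001, 0.003, -1.0]]
ft_force: [-2.1, 3.3, 2.8]
grip_width: 0.0289
gripper_force: 39.7
```

Emit:
{"api": "move_arm", "payload": {
  "jaw": [2.8,2.8,2.8],
  "dp": [
    [-0.03,0,0],
    [0,0,0],
    [0,0,0]
  ],
  "turn": [
    [0,0,0],
    [0,0,0],
    [0,0,0]
  ]
}}

```text
time_s: 30.97
position: [0.5213, -0.2985, 0.0273]
tool_rot: [[0.999, -0.037, 0.0], [-0.037, -0.999, -0.003], [0.001, 0.003, -1.0]]
ft_force: [0.0, 3.9, 2.1]
grip_width: 0.0287
gripper_force: 39.7
```

```bash
python3 -c "
from cmp import *
snap('c')"
```

Emit:
{"api": "move_arm", "payload": {
  "jaw": [3.0,3.2,3.6,4.2,4.2,4.2],
  "dp": [
    [0,0,0],
    [0,0,0],
    [0,0,0],
    [0,0,0],
    [0,0,0],
    [0,0,0]
  ],
  "turn": [
    [0,0,0],
    [0,0,0],
    [0,0,0],
    [0,0,0],
    [0,0,0],
    [0,0,0]
  ]
}}

```text
time_s: 31.52
position: [0.521, -0.2987, 0.0271]
tool_rot: [[0.999, -0.037, -0.0], [-0.037, -0.999, -0.003], [-0.0, 0.003, -1.0]]
ft_force: [-0.0, 0.3, -0.1]
grip_width: 0.0422
gripper_force: 0.0
```

```bash
python3 -c "
from cmp import *
snap('d'); shift('c','d',-.08); print('left'); shift('b','d',.08); print('mid');shift('3','d',0)
s=observe();R=np.array(s['tool_rot']);p=np.array(s['position']);print(p)
T=rot(90+np.degrees(W)); a=1.6
q=rk(.12-.12*np.cos(a),.035,.171); print(q)
plan([(p+[-.03,0,.20],R,6),(q+[-.0,0,.07],T,14)])
"
```

```text
mm along x -1.42 v px 0.01 0.995
mm along x -1.5 v px 0.2 0.972
leftTraceback (most recent call last):
  File "<string>", line 3, in <module>
    snap('d'); shift('c','d',-.08); print('left'); shift('b','d',.08); print('mid');shift('3','d',0)
                                                   ~~~~~^^^^^^^^^^^^^
  File "cmp.py", line 9, in shift
    cc,M=cv2.findTransformECC(A[s],B[s],np.eye(2,3,dtype=np.float32),cv2.MOTION_TRANSLATION,(3,100,1e-5),None,3); print('mm along x',(M[0,2]/.378).round(2),'v px',M[1,2].round(2),round(cc,3))
         ~~~~~~~~~~~~~~~~~~~~^^^^^^^^^^^^^^^^^^^^^^^^^^^^^^^^^^^^^^^^^^^^^^^^^^^^^^^^^^^^^^^^^^^^^^^^^^^^^^^^^^^
cv2.error: OpenCV(4.12.0) /io/opencv/modules/video/src/ecc.cpp:589: error: (-7:Iterations do not converge) The algorithm stopped before its convergence. The correlation is going to be minimized. Images may be uncorrelated or non-overlapped in function 'findTransformECC'
```

Emit:
{"api": "move_arm", "payload": {
  "jaw": [2.8,2.8,2.8,2.8],
  "dp": [
    [0,-0.04,-0.02],
    [0,0,0],
    [0,0,0],
    [0,0,0]
  ],
  "turn": [
    [0,0,0],
    [0,0,0],
    [0,0,0],
    [0,0,0]
  ]
}}

```text
time_s: 31.9
position: [0.521, -0.2985, 0.0275]
tool_rot: [[0.999, -0.037, -0.0], [-0.037, -0.999, -0.003], [0.0, 0.003, -1.0]]
ft_force: [-1.2, -3.2, 1.5]
grip_width: 0.0288
gripper_force: 38.9
```

Emit:
{"api": "move_arm", "payload": {
  "jaw": [2.8,2.8,2.8,2.8],
  "dp": [
    [0,0,-0.06],
    [0.1,0,0],
    [0,0,0],
    [0,0,0]
  ],
  "turn": [
    [0,0,0],
    [0,0,0],
    [0,0,0],
    [0,0,0]
  ]
}}

```text
time_s: 32.23
position: [0.5214, -0.2983, 0.0277]
tool_rot: [[0.999, -0.037, -0.002], [-0.037, -0.999, -0.002], [-0.002, 0.002, -1.0]]
ft_force: [-3.8, -3.7, -0.6]
grip_width: 0.0291
gripper_force: 39.0
```

Emit:
{"api": "move_arm", "payload": {
  "jaw": [2.8,2.8],
  "dp": [
    [0,0,0],
    [0,0,0]
  ],
  "turn": [
    [0,0,0],
    [0,0,0]
  ]
}}

```text
time_s: 32.4
position: [0.5214, -0.2983, 0.0277]
tool_rot: [[0.999, -0.037, -0.002], [-0.037, -0.999, -0.002], [-0.002, 0.002, -1.0]]
ft_force: [-3.9, -3.6, 0.5]
grip_width: 0.0289
gripper_force: 39.0
```

Emit:
{"api": "move_arm", "payload": {
  "jaw": [2.8,2.8,2.8],
  "dp": [
    [0.06,0.05,-0.05],
    [0,0,0],
    [0,0,0]
  ],
  "turn": [
    [0,0,0],
    [0,0,0],
    [0,0,0]
  ]
}}

```text
time_s: 32.65
position: [0.522, -0.2983, 0.0279]
tool_rot: [[0.999, -0.037, -0.002], [-0.037, -0.999, -0.001], [-0.002, 0.001, -1.0]]
ft_force: [-4.1, -1.5, -2.7]
grip_width: 0.0288
gripper_force: 38.8
```

Emit:
{"api": "move_arm", "payload": {
  "jaw": [2.8,2.8],
  "dp": [
    [0,0,0],
    [0,0,0]
  ],
  "turn": [
    [0,0,0],
    [0,0,0]
  ]
}}

```text
time_s: 32.82
position: [0.5222, -0.2983, 0.0281]
tool_rot: [[0.999, -0.037, -0.001], [-0.037, -0.999, -0.001], [-0.001, 0.002, -1.0]]
ft_force: [-3.4, -1.1, -3.9]
grip_width: 0.0291
gripper_force: 38.8
```

Emit:
{"api": "move_arm", "payload": {
  "jaw": [2.8,2.8,2.8],
  "dp": [
    [0,0.02,0.06],
    [0,0,0],
    [0,0,0]
  ],
  "turn": [
    [0,0,0],
    [0,0,0],
    [0,0,0]
  ]
}}

```text
time_s: 33.07
position: [0.5224, -0.2985, 0.0277]
tool_rot: [[0.999, -0.036, -0.001], [-0.036, -0.999, -0.002], [-0.001, 0.002, -1.0]]
ft_force: [-4.4, 0.2, -3.0]
grip_width: 0.0292
gripper_force: 38.8
```

Emit:
{"api": "move_arm", "payload": {
  "jaw": [2.8,2.8,2.8],
  "dp": [
    [-0.05,0,0],
    [0,0,0],
    [0,0,0]
  ],
  "turn": [
    [0,0,0],
    [0,0,0],
    [0,0,0]
  ]
}}

```text
time_s: 33.32
position: [0.522, -0.2985, 0.0278]
tool_rot: [[0.999, -0.036, -0.001], [-0.036, -0.999, -0.002], [-0.0, 0.002, -1.0]]
ft_force: [-3.8, 2.0, -2.7]
grip_width: 0.029
gripper_force: 38.8
```

Emit:
{"api": "move_arm", "payload": {
  "jaw": [2.8,2.8,2.8],
  "dp": [
    [-0.03,0,0],
    [0,0,0],
    [0,0,0]
  ],
  "turn": [
    [0,0,0],
    [0,0,0],
    [0,0,0]
  ]
}}

```text
time_s: 33.57
position: [0.5218, -0.2986, 0.0278]
tool_rot: [[0.999, -0.037, -0.0], [-0.037, -0.999, -0.002], [-0.0, 0.002, -1.0]]
ft_force: [-2.3, 1.5, -2.9]
grip_width: 0.0288
gripper_force: 38.7
```

Still carrying the weight; I'll set it down and ease Fx to zero.

Emit:
{"api": "move_arm", "payload": {
  "jaw": [2.8,2.8,2.8],
  "dp": [
    [0.03,-0.01,0.05],
    [0,0,0],
    [0,0,0]
  ],
  "turn": [
    [0,0,0],
    [0,0,0],
    [0,0,0]
  ]
}}

```text
time_s: 33.82
position: [0.522, -0.2986, 0.0276]
tool_rot: [[0.999, -0.037, -0.0], [-0.037, -0.999, -0.002], [-0.0, 0.002, -1.0]]
ft_force: [-4.8, 2.7, 0.1]
grip_width: 0.0284
gripper_force: 39.2
```

Emit:
{"api": "move_arm", "payload": {
  "jaw": [2.8,2.8,2.8],
  "dp": [
    [-0.05,-0.01,0],
    [0,0,0],
    [0,0,0]
  ],
  "turn": [
    [0,0,0],
    [0,0,0],
    [0,0,0]
  ]
}}

```text
time_s: 34.07
position: [0.5218, -0.2986, 0.0276]
tool_rot: [[0.999, -0.037, 0.0], [-0.037, -0.999, -0.003], [0.001, 0.003, -1.0]]
ft_force: [-2.2, 3.1, 1.8]
grip_width: 0.0287
gripper_force: 39.1
```

Emit:
{"api": "move_arm", "payload": {
  "jaw": [2.8,2.8,2.8],
  "dp": [
    [-0.03,0,0],
    [0,0,0],
    [0,0,0]
  ],
  "turn": [
    [0,0,0],
    [0,0,0],
    [0,0,0]
  ]
}}

```text
time_s: 34.32
position: [0.5217, -0.2987, 0.0276]
tool_rot: [[0.999, -0.037, 0.001], [-0.037, -0.999, -0.003], [0.001, 0.003, -1.0]]
ft_force: [0.4, 3.8, 0.7]
grip_width: 0.0289
gripper_force: 39.1
```

Emit:
{"api": "move_arm", "payload": {
  "jaw": [2.8,2.8],
  "dp": [
    [0,-0.04,0],
    [0,0,0]
  ],
  "turn": [
    [0,0,0],
    [0,0,0]
  ]
}}

```text
time_s: 34.48
position: [0.5216, -0.2986, 0.0276]
tool_rot: [[0.999, -0.037, 0.001], [-0.037, -0.999, -0.003], [0.001, 0.003, -1.0]]
ft_force: [-0.5, 0.7, 0.8]
grip_width: 0.0288
gripper_force: 39.1
```

```bash
python3 -c "
from cmp import *
snap('e')"
```

Emit:
{"api": "move_arm", "payload": {
  "jaw": [3.0,3.2,3.6,4.2,4.2,4.2],
  "dp": [
    [0,0,0],
    [0,0,0],
    [0,0,0],
    [0,0,0],
    [0,0,0],
    [0,0,0]
  ],
  "turn": [
    [0,0,0],
    [0,0,0],
    [0,0,0],
    [0,0,0],
    [0,0,0],
    [0,0,0]
  ]
}}

```text
time_s: 35.03
position: [0.5213, -0.2983, 0.0274]
tool_rot: [[0.999, -0.037, -0.0], [-0.037, -0.999, -0.002], [-0.0, 0.002, -1.0]]
ft_force: [0.5, 0.4, 0.2]
grip_width: 0.0421
gripper_force: 0.0
```

```bash
python3 -c "
from cmp import *
snap('f'); shift('e','f',-.08); print('vs d');shift('d','f',-.08)
s=observe();R=np.array(s['tool_rot']);p=np.array(s['position']);print(p)
T=rot(90+np.degrees(W)); a=1.6
q=rk(.12-.12*np.cos(a),.035,.171); print(q)
plan([(p+[-.03,0,.20],R,6),(q+[-.0,0,.07],T,14)])
"
```

```text
mm along x -0.29 v px -0.0 0.999
mm along x -0.38 v px 0.05 0.985
vs d
mm along x 0.25 v px 0.0 0.997
mm along x 0.57 v px 0.03 0.979
[ 0.52129197 -0.29822662  0.02733664]
[ 0.64371412 -0.18909256  0.171     ]
6 dp [[-0.5,0.03,-3.33],[-0.5,0.03,-3.33],[-0.5,0.02,-3.33],[-0.5,0.03,-3.34],[-0.5,0.02,-3.33],[-0.5,0.03,-3.34]] turn [0.0, 0.0, 0.0] max 3.34 [ 0.4913 -0.2982  0.2273]
14 dp [[1.06,-0.82,-0.1],[1.14,-0.7,-0.1],[1.21,-0.56,-0.1],[1.27,-0.42,-0.1],[1.31,-0.28,-0.1],[1.33,-0.13,-0.1],[1.34,0.02,-0.1],[1.33,0.17,-0.1],[1.3,0.32,-0.1],[1.26,0.46,-0.1],[1.2,0.6,-0.1],[1.13,0.72,-0.1],[1.04,0.85,-0.1],[0.93,0.96,-0.1]] turn [0.0, 0.0, -0.112] max 1.34 [ 0.6438 -0.1891  0.241 ]
```

Emit:
{"api": "move_arm", "payload": {
  "jaw": [4.3,4.3,4.3,4.3,4.3,4.3,4.3,4.3,4.3,4.3,4.3,4.3],
  "dp": [
    [0,0,-1],
    [0,0,-2.2],
    [0,0,-3.2],
    [-0.6,0,-3.5],
    [-0.8,0,-3.5],
    [-0.8,0,-3.5],
    [-0.8,0,-3.1],
    [1,-0.8,-0.1],
    [1.1,-0.7,-0.1],
    [1.2,-0.6,-0.1],
    [1.3,-0.4,-0.1],
    [1.3,-0.3,-0.1]
  ],
  "turn": [
    [0,0,0],
    [0,0,0],
    [0,0,0],
    [0,0,0],
    [0,0,0],
    [0,0,0],
    [0,0,0],
    [0,0,-0.112],
    [0,0,-0.112],
    [0,0,-0.112],
    [0,0,-0.112],
    [0,0,-0.112]
  ]
}}

```text
time_s: 36.08
position: [0.5451, -0.2569, 0.2333]
tool_rot: [[0.863, 0.505, 0.0], [0.505, -0.863, -0.003], [-0.001, 0.003, -1.0]]
ft_force: [-0.6, -0.2, -0.7]
grip_width: 0.0429
gripper_force: 0.0
```

Emit:
{"api": "move_arm", "payload": {
  "jaw": [5,5,5,5,5,5,5,5,5,5],
  "dp": [
    [1.3,-0.1,-0.1],
    [1.3,0,-0.1],
    [1.3,0.2,-0.1],
    [1.3,0.3,-0.1],
    [1.3,0.5,-0.1],
    [1.2,0.6,-0.1],
    [1.1,0.7,-0.1],
    [1,0.9,-0.1],
    [0.9,1,-0.1],
    [0,0,0]
  ],
  "turn": [
    [0,0,-0.112],
    [0,0,-0.112],
    [0,0,-0.112],
    [0,0,-0.112],
    [0,0,-0.112],
    [0,0,-0.112],
    [0,0,-0.112],
    [0,0,-0.112],
    [0,0,-0.112],
    [0,0,0]
  ]
}}

```text
time_s: 36.92
position: [0.6442, -0.1876, 0.2416]
tool_rot: [[0.034, 0.999, 0.001], [0.999, -0.034, -0.002], [-0.002, 0.001, -1.0]]
ft_force: [0.2, 0.5, -0.1]
grip_width: 0.0502
gripper_force: 0.0
```

```bash
python3 -c "
from h import *
s=observe();R=np.array(s['tool_rot']);p=np.array(s['position']);print(s['time_s'],p,R.round(3).tolist())
T=rot(90+np.degrees(W)); q=np.array([.6491,-.1862,.170])
plan([(q+[0,0,.06],T,3),(q,T,4)])
im,d=cams.get_image('top');P=cloud('top',d)
v,u=np.mgrid[:480,:640]; m=(d>0)&(P[...,2]>.17)&(P[...,2]<.215)&(abs(P[...,0]-.65)<.06)&(P[...,1]>-.36)&(P[...,1]<-.08)
print(m.sum(),[ (np.round(lo,2),np.median(P[m&(abs(P[...,1]-lo)<.02)],0).round(4)) for lo in(-.11,-.15,-.19,-.23,-.27,-.31) if (m&(abs(P[...,1]-lo)<.02)).sum()>5])
"
```

```text
36.9167 [ 0.64421669 -0.187591    0.24164831] [[0.034, 0.999, 0.001], [0.999, -0.034, -0.002], [-0.002, 0.001, -1.0]]
3 dp [[0.05,0.16,0.39],[0.05,0.16,0.39],[0.06,0.16,0.39]] turn [0.0, 0.001, 0.001] max 0.39 [ 0.6491 -0.1862  0.23  ]
4 dp [[-0.0,-0.0,1.5],[-0.0,-0.0,1.5],[-0.0,-0.0,1.5],[-0.01,-0.0,1.5]] turn [0.0, -0.0, 0.0] max 1.5 [ 0.6491 -0.1862  0.17  ]
169 [(np.float64(-0.23), array([ 0.651 , -0.2381,  0.1933])), (np.float64(-0.27), array([ 0.6422, -0.2773,  0.1919])), (np.float64(-0.31), array([ 0.6424, -0.3097,  0.1918]))]
```

Emit:
{"api": "move_arm", "payload": {
  "jaw": [5,5,5,5,5,5,5,4,3,1.5,1.5,1.5],
  "dp": [
    [0.1,0.2,0.4],
    [0,0.1,0.4],
    [0,0.1,0.4],
    [0,0,1.5],
    [0,0,1.5],
    [0,0,1.6],
    [0,0,1.5],
    [0,0,0],
    [0,0,0],
    [0,0,0],
    [0,0,0],
    [0,0,0]
  ],
  "turn": [
    [0,0,0],
    [0,0,0],
    [0,0,0],
    [0,0,0],
    [0,0,0],
    [0,0,0],
    [0,0,0],
    [0,0,0],
    [0,0,0],
    [0,0,0],
    [0,0,0],
    [0,0,0]
  ],
  "force": 25
}}

```text
time_s: 37.97
position: [0.6475, -0.1887, 0.1693]
tool_rot: [[0.04, 0.999, 0.002], [0.999, -0.04, -0.004], [-0.003, 0.002, -1.0]]
ft_force: [1.3, -0.3, 2.0]
grip_width: 0.017
gripper_force: 24.9
```

```bash
python3 -c "
from h import *
s=observe();R=np.array(s['tool_rot']);p=np.array(s['position']);print(s['time_s'],p,s['ft_force'],s['grip_width'])
a0=np.arccos((.12-(p[0]-.519-.0013))/.12); print('theta',a0)
h=p[2]-.12*np.sin(a0); print(h)
segs=[]
for a in np.linspace(a0,.02,15)[1:]:
    q=rk(.12-.12*np.cos(a),.035,h+.12*np.sin(a)); q[1]=p[1]-(-.037)*0+(q[0]-p[0])*(-.037); segs.append((q,R,1))
plan(segs)
"
```

```text
37.9667 [ 0.64748195 -0.18870676  0.169252  ] [ 1.33305494 -0.3257172   2.02041174] 0.017019845987374667
theta 1.6306817037058507
0.049467116143683126
1 dp [[-0.0,-1.39,-0.01]] turn [0.0, 0.0, 0.0] max 1.39 [ 0.6336 -0.1882  0.1693]
1 dp [[-0.01,-1.37,0.16]] turn [0.0, 0.0, 0.0] max 1.37 [ 0.6199 -0.1877  0.1677]
1 dp [[-0.0,-1.35,0.31]] turn [0.0, 0.0, 0.0] max 1.35 [ 0.6064 -0.1872  0.1646]
1 dp [[-0.0,-1.3,0.46]] turn [0.0, 0.0, 0.0] max 1.3 [ 0.5934 -0.1867  0.16  ]
1 dp [[-0.0,-1.23,0.6]] turn [0.0, 0.0, 0.0] max 1.23 [ 0.5812 -0.1862  0.1539]
1 dp [[-0.0,-1.17,0.75]] turn [0.0, 0.0, 0.0] max 1.17 [ 0.5695 -0.1858  0.1464]
1 dp [[-0.0,-1.06,0.87]] turn [0.0, 0.0, 0.0] max 1.06 [ 0.5589 -0.1854  0.1377]
1 dp [[-0.0,-0.96,1.0]] turn [0.0, 0.0, 0.0] max 1.0 [ 0.5493 -0.185   0.1277]
1 dp [[-0.0,-0.84,1.09]] turn [0.0, 0.0, 0.0] max 1.09 [ 0.541  -0.1847  0.1168]
1 dp [[-0.0,-0.71,1.18]] turn [0.0, 0.0, 0.0] max 1.18 [ 0.5339 -0.1845  0.1049]
1 dp [[0.0,-0.57,1.26]] turn [0.0, 0.0, 0.0] max 1.26 [ 0.5282 -0.1843  0.0923]
1 dp [[0.01,-0.42,1.32]] turn [0.0, 0.0, 0.0] max 1.32 [ 0.524  -0.1841  0.0791]
1 dp [[-0.0,-0.27,1.35]] turn [0.0, 0.0, 0.0] max 1.35 [ 0.5214 -0.184   0.0656]
1 dp [[0.0,-0.11,1.37]] turn [0.0, 0.0, 0.0] max 1.37 [ 0.5203 -0.184   0.0519]
```

Emit:
{"api": "move_arm", "payload": {
  "jaw": [1.5,1.5,1.5,1.5,1.5,1.5],
  "dp": [
    [0,-1.4,0],
    [0,-1.35,0.15],
    [0,-1.35,0.3],
    [0,-1.3,0.45],
    [0,-1.25,0.6],
    [0,0,0]
  ],
  "turn": [
    [0,0,0],
    [0,0,0],
    [0,0,0],
    [0,0,0],
    [0,0,0],
    [0,0,0]
  ]
}}

```text
time_s: 38.47
position: [0.5792, -0.1858, 0.1537]
tool_rot: [[0.04, 0.999, -0.001], [0.999, -0.04, -0.003], [-0.003, -0.001, -1.0]]
ft_force: [-4.8, -0.2, 3.1]
grip_width: 0.0168
gripper_force: 25.2
```

Emit:
{"api": "move_arm", "payload": {
  "jaw": [1.5,1.5,1.5,1.5,1.5],
  "dp": [
    [0,-1.15,0.75],
    [0,-1.05,0.85],
    [0,-0.95,1],
    [0,-0.85,1.1],
    [0,0,0]
  ],
  "turn": [
    [0,0,0],
    [0,0,0],
    [0,0,0],
    [0,0,0],
    [0,0,0]
  ]
}}

```text
time_s: 38.88
position: [0.5405, -0.1844, 0.1152]
tool_rot: [[0.04, 0.999, -0.001], [0.999, -0.04, -0.002], [-0.002, -0.0, -1.0]]
ft_force: [2.2, -1.6, -5.6]
grip_width: 0.0172
gripper_force: 24.8
```

Emit:
{"api": "move_arm", "payload": {
  "jaw": [1.5,1.5,1.5,1.5],
  "dp": [
    [0,-0.7,1.2],
    [0,-0.55,1.25],
    [0,-0.4,1.3],
    [0,0,0]
  ],
  "turn": [
    [0,0,0],
    [0,0,0],
    [0,0,0],
    [0,0,0]
  ]
}}

```text
time_s: 39.22
position: [0.525, -0.1839, 0.0777]
tool_rot: [[0.04, 0.999, 0.0], [0.999, -0.04, -0.002], [-0.002, 0.001, -1.0]]
ft_force: [4.7, -0.5, -5.1]
grip_width: 0.017
gripper_force: 25.2
```

Emit:
{"api": "move_arm", "payload": {
  "jaw": [1.5,1.5,1.5,1.5,1.5],
  "dp": [
    [0,-0.2,0.8],
    [0,-0.15,0.7],
    [0,-0.05,0.5],
    [0,0,0.3],
    [0,0,0]
  ],
  "turn": [
    [0,0,0],
    [0,0,0],
    [0,0,0],
    [0,0,0],
    [0,0,0]
  ]
}}

```text
time_s: 39.63
position: [0.522, -0.1838, 0.0557]
tool_rot: [[0.04, 0.999, 0.003], [0.999, -0.04, -0.003], [-0.003, 0.003, -1.0]]
ft_force: [8.7, 1.7, -3.7]
grip_width: 0.0171
gripper_force: 24.8
```

Emit:
{"api": "move_arm", "payload": {
  "jaw": [1.5,1.5,1.5,1.5],
  "dp": [
    [0,0.15,0.2],
    [0,0,0.2],
    [0,0,0],
    [0,0,0]
  ],
  "turn": [
    [0,0,0],
    [0,0,0],
    [0,0,0],
    [0,0,0]
  ]
}}

```text
time_s: 39.97
position: [0.522, -0.1838, 0.0513]
tool_rot: [[0.04, 0.999, 0.0], [0.999, -0.04, -0.002], [-0.002, 0.0, -1.0]]
ft_force: [2.4, -0.5, -2.6]
grip_width: 0.017
gripper_force: 25.1
```

Emit:
{"api": "move_arm", "payload": {
  "jaw": [1.5,1.5,1.5],
  "dp": [
    [0,0,0.1],
    [0,0,0],
    [0,0,0]
  ],
  "turn": [
    [0,0,0],
    [0,0,0],
    [0,0,0]
  ]
}}

```text
time_s: 40.22
position: [0.522, -0.1838, 0.0511]
tool_rot: [[0.04, 0.999, 0.001], [0.999, -0.04, -0.003], [-0.003, 0.001, -1.0]]
ft_force: [1.4, 0.5, 4.1]
grip_width: 0.017
gripper_force: 25.7
```

Emit:
{"api": "move_arm", "payload": {
  "jaw": [1.5,1.5,1.5],
  "dp": [
    [0,0,0.1],
    [0,0,0],
    [0,0,0]
  ],
  "turn": [
    [0,0,0],
    [0,0,0],
    [0,0,0]
  ]
}}

```text
time_s: 40.47
position: [0.522, -0.1838, 0.0507]
tool_rot: [[0.039, 0.999, 0.001], [0.999, -0.039, -0.003], [-0.003, 0.001, -1.0]]
ft_force: [0.2, 1.7, 12.3]
grip_width: 0.017
gripper_force: 26.4
```

Emit:
{"api": "move_arm", "payload": {
  "jaw": [1.5,2,3,4,5,5],
  "dp": [
    [0,0,-0.05],
    [0,0,0],
    [0,0,0],
    [0,0,0],
    [0,0,0],
    [0,0,0]
  ],
  "turn": [
    [0,0,0],
    [0,0,0],
    [0,0,0],
    [0,0,0],
    [0,0,0],
    [0,0,0]
  ]
}}

```text
time_s: 40.97
position: [0.5214, -0.1836, 0.0498]
tool_rot: [[0.039, 0.999, -0.001], [0.999, -0.039, -0.002], [-0.002, -0.001, -1.0]]
ft_force: [0.4, 0.7, 0.6]
grip_width: 0.0502
gripper_force: 0.0
```

Emit:
{"api": "move_arm", "payload": {
  "jaw": [5,5,5,5,5,5,5,5,5,5],
  "dp": [
    [0,0,-1],
    [0,0,-2.5],
    [0,0,-3.5],
    [0,0,-3.5],
    [0,-1,-3.5],
    [0,-3,-3],
    [0,-4,0],
    [0,-4,0],
    [0,-4,0],
    [0,0,0]
  ],
  "turn": [
    [0,0,0],
    [0,0,0],
    [0,0,0],
    [0,0,0],
    [0,0,0],
    [0,0,0],
    [0,0,0],
    [0,0,0],
    [0,0,0],
    [0,0,0]
  ]
}}

```text
time_s: 41.8
position: [0.3571, -0.1751, 0.2199]
tool_rot: [[0.041, 0.999, -0.003], [0.999, -0.041, -0.001], [-0.001, -0.003, -1.0]]
ft_force: [1.2, 0.8, 0.1]
grip_width: 0.0501
gripper_force: 0.0
```

```bash
python3 -c "
from cmp import *
snap('g'); s=observe(); print(s['time_s'],s['position'])
for y in (.08,0,-.08):
  for k in ('f','b'):
    try: print(y,k); shift(k,'g',y)
    except Exception as e: print('fail')
a=cv2.imread('pics/side_g.png'); im,d=cams.get_image('top'); b=im[:,:,::-1]
cv2.imwrite('pics/fin.png',np.hstack([cv2.resize(a[250:370,270:385],(395,412),interpolation=cv2.INTER_CUBIC),cv2.resize(b[180:300,345:460],(395,412),interpolation=cv2.INTER_CUBIC)]))
"
```

```text
41.85 [ 0.35996194 -0.17630113  0.22050314]
0.08 f
fail
0.08 b
mm along x 0.24 v px -0.93 0.83
mm along x -0.19 v px -0.29 0.844
0 f
mm along x 0.56 v px -1.18 0.864
mm along x 0.4 v px -0.03 0.985
0 b
mm along x -0.84 v px 0.01 0.96
mm along x -0.02 v px -0.05 0.997
-0.08 f
mm along x -1.69 v px -1.3 0.952
mm along x 0.09 v px -2.06 0.716
-0.08 b
mm along x -0.7 v px -0.15 0.732
fail
```

View pics/fin.png

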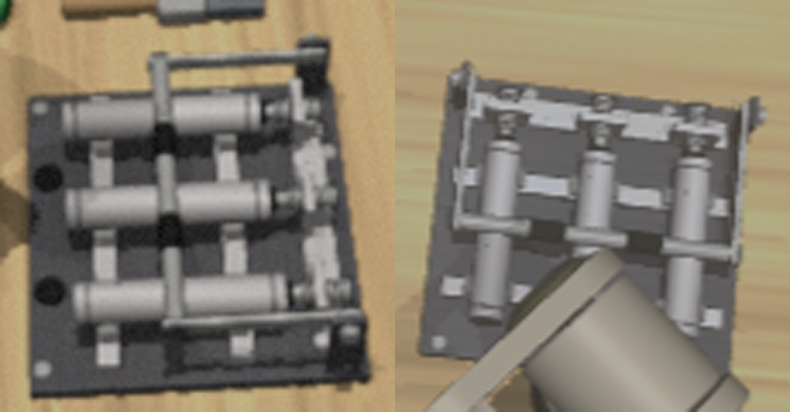

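```bash
python3 -c "
from h import *
im,d=cams.get_image('side'); P=cloud('side',d)
for nm,pts in (('rod',[(0,.11,.074),(0,.09,.074),(0,-.09,.074),(0,-.11,.074),(0,.02,.074)]),('rollers',[(-.045,y,.06) for y in(.08,0,-.08)]+[(.045,y,.06) for y in(.08,0,-.08)])):
  for q in pts:
    u,v=np.round(pix('side',rk(*q))).astype(int); w=P[v-4:v+5,u-4:u+5].reshape(-1,3); w=w[w[:,2]>(.055 if nm=='rollers' else .06)]; print(nm,q,np.percentile(w[:,2],[50,80]).round(4) if len(w) else None,len(w))
"
```

```text
rod (0, 0.11, 0.074) [0.0737 0.0758] 49
rod (0, 0.09, 0.074) [0.0728 0.0755] 47
rod (0, -0.09, 0.074) [0.0722 0.075 ] 62
rod (0, -0.11, 0.074) [0.073  0.0756] 61
rod (0, 0.02, 0.074) [0.0724 0.0743] 57
rollers (-0.045, 0.08, 0.06) [0.0594 0.0613] 63
rollers (-0.045, 0, 0.06) [0.0594 0.0611] 68
rollers (-0.045, -0.08, 0.06) [0.0598 0.0623] 63
rollers (0.045, 0.08, 0.06) [0.0591 0.0615] 62
rollers (0.045, 0, 0.06) [0.0596 0.0618] 58
rollers (0.045, -0.08, 0.06) [0.0593 0.0613] 68
```

The rod top reads about 74 mm along its length and all three roller tops about 60 mm, so the bar lies on all three. The arm is clear, so I'm handing in.

```bash
python3 -c "
from rig import ticket
print(ticket.close_job())"
```

```text
the job is handed in; nothing more can be done
None
```

I handed the job in at about 42 s: both plain rollers lie in the rack, each pressing its spring nose in by an estimated 2 mm (saddle friction holds no more), and the bar is down on all three rollers; no verdict came back.

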